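Clear the jammed spacer tubes

TASK

Clear the jammed spacer rack: first turn the black lock knob clockwise until it clicks open, then tip each clear tube that has an orange spacer stuck in it upright and push the spacer down and out of the bottom with the yellow-handled rod, so that it drops into the red tray below and stays there. When all are out, put the rod back fully home in its stand and lean all the tubes back to rest; last of all, turn the knob back until it clicks locked. Leave the boards, the red bin, the jar and the screwdriver where they are.

Things in the scene. Friction and masses are not known exactly. Their poses are not given: they have to be found in the camera images.
- rack: spacer rack, fixed: thin base 100 (x) by 400 mm (y = -130 to +270), red catch tray, four 91 mm posts, three clear tubes between them, grey lock box with black knob at its +y end (box 70 x 70, centre y = 200 mm). Origin on the bench under the middle tube; x away from the robot at yaw 0, y along the row. Tubes 1, 2, 3 pivot about its y axis at y = -75, 0, +75 mm, x = 0, height 77 mm
- tray_floor (a point): centre of the red catch tray's inner floor, 9 mm above the bench, axes as the rack. The tray is 88 mm (x) by 210 mm (y) inside, its wall tops 21 mm above this floor, and lies under all three tubes
- tube1 (a joint): clear square tube 1 (29 mm outside, 23 mm bore, 90 mm long, blue rim): 0 = leaning back at rest (start), mouth 0.5 rad from vertical towards the rack's +x, outlet blocked by a steel bar; 0.5 = upright at its stop, outlet 42 mm above the bench over the tray. Its stiff pivot (0.06 N m) stays where left; 2 to 6 N pushes it at the mouth (best following its arc)
- tube1_mouth (a point): centre of tube 1's upper, open end, 55 mm from its pivot (the outlet is 35 mm beyond the pivot); z points out of the mouth along the tube. Upright it is 132 mm above the bench straight over the pivot; leaning, 125 mm and 26 mm towards the rack's +x
- spacer1: orange spacer jammed in tube 1, absent if that tube is clear: bulging, 20 mm across the middle, 21 mm long, flat ends 12 mm wide; origin at its centre, z along it. At first wedged between two sprung jaws, centre 15 mm above the outlet, visible in the tube; 4 to 10 N down the upright tube pushes it through. The rod's tip brought 2 to 8 mm below the outlet surely drops it into the tray
- tube2 (a joint): clear square tube 2 (29 mm outside, 23 mm bore, 90 mm long, blue rim): 0 = leaning back at rest (start), mouth 0.5 rad from vertical towards the rack's +x, outlet blocked by a steel bar; 0.5 = upright at its stop, outlet 42 mm above the bench over the tray. Its stiff pivot (0.06 N m) stays where left; 2 to 6 N pushes it at the mouth (best following its arc)
- tube2_mouth (a point): centre of tube 2's upper, open end, 55 mm from its pivot (the outlet is 35 mm beyond the pivot); z points out of the mouth along the tube. Upright it is 132 mm above the bench straight over the pivot; leaning, 125 mm and 26 mm towards the rack's +x
- spacer2: orange spacer jammed in tube 2, absent if that tube is clear: bulging, 20 mm across the middle, 21 mm long, flat ends 12 mm wide; origin at its centre, z along it. At first wedged between two sprung jaws, centre 15 mm above the outlet, visible in the tube; 4 to 10 N down the upright tube pushes it through. The rod's tip brought 2 to 8 mm below the outlet surely drops it into the tray
- tube3 (a joint): clear square tube 3 (29 mm outside, 23 mm bore, 90 mm long, blue rim): 0 = leaning back at rest (start), mouth 0.5 rad from vertical towards the rack's +x, outlet blocked by a steel bar; 0.5 = upright at its stop, outlet 42 mm above the bench over the tray. Its stiff pivot (0.06 N m) stays where left; 2 to 6 N pushes it at the mouth (best following its arc)
- tube3_mouth (a point): centre of tube 3's upper, open end, 55 mm from its pivot (the outlet is 35 mm beyond the pivot); z points out of the mouth along the tube. Upright it is 132 mm above the bench straight over the pivot; leaning, 125 mm and 26 mm towards the rack's +x
- spacer3: orange spacer jammed in tube 3, absent if that tube is clear: bulging, 20 mm across the middle, 21 mm long, flat ends 12 mm wide; origin at its centre, z along it. At first wedged between two sprung jaws, centre 15 mm above the outlet, visible in the tube; 4 to 10 N down the upright tube pushes it through. The rod's tip brought 2 to 8 mm below the outlet surely drops it into the tray
- rod: push rod standing in its stand: round-tipped steel shank 12 mm in diameter, 115 mm long; above it a square yellow flange 36 mm wide, 4 mm thick; then a square yellow handle 18 x 18 mm, 40 mm long. 120 g, 159 mm long in all. Origin at the shank's tip, z up to the handle, x and y square with the handle's faces
- rod_handle (a point): middle of the rod's square handle, 139 mm above its tip; axes as the rod
- stand: loose stand of the rod (0.9 kg): black pillar 42 x 42 mm, 124 mm tall, on a dark foot 90 x 90 x 12 mm, with an 18 mm square bore down its whole height. The rod hangs in it by its flange on the pillar's top, tip 9 mm above the bench. Origin: centre of the underside, z up
- lock (a joint): angle of the black lock knob on the rack's lock box: 0 = locked (start), 1.2 = open, stops at both; grows as it is turned clockwise seen from above. A sprung over-centre catch resists either way (up to about 0.12 N m), it clicks over at 0.6 and snaps on to the far stop; let go short of 0.6 it springs back
- lock_grip (a point): on the knob's axis (vertical), 99 mm above the bench, at the height to grip: the knob's bar is 42 mm long along this point's x, 14 mm wide along its y, and rises 7 mm above this point; the disc below it, 44 mm across, has its top 23 mm below this point, the box's top 37 mm below
- boards_a: bystander: stack of three green circuit boards, 70 x 90 x 27 mm; origin at the centre of its underside
- bin_red: bystander: empty red parts bin, 120 x 160 x 55 mm; origin at the centre of its underside
- driver: bystander: black-handled screwdriver lying on the bench, 180 mm long; its own x runs along it towards the tip
- pot: bystander: small blue jar with a white cap, 44 mm wide, 60 mm tall; origin at the centre of its underside

How it is judged:
On the way, in this order (a step that is already met when the one before it is completed fails the run):
1. the lock knob has clicked over into its open position (value of joint lock above 1 rad), for 0.2 s.
2. a tube is tipped upright (value of joint any of tube1, tube2, tube3 above 0.42 rad), for 0.1 s.
3. every jammed spacer lies in the red tray under the tubes (x of spacer1 in the frame of tray_floor between -0.047 and 0.047 m and y of spacer1 in the frame of tray_floor between -0.108 and 0.108 m and z of each of spacer1, spacer2, spacer3 in the frame of tray_floor below 0.02 m and x of spacer2 in the frame of tray_floor between -0.047 and 0.047 m and y of spacer2 in the frame of tray_floor between -0.108 and 0.108 m and x of spacer3 in the frame of tray_floor between -0.047 and 0.047 m and y of spacer3 in the frame of tray_floor between -0.108 and 0.108 m), for 0.2 s.
4. the rod is back home in its stand and all tubes lean back at rest (value of joint each of tube1, tube2, tube3 below 0.08 rad and horizontal distance between rod and stand below 0.012 m and angle between rod's own z axis and vertical below 0.12 rad and z of rod in the frame of stand between 0.004 and 0.014 m), for 0.2 s.
5. the lock knob has clicked back into its locked position (value of joint lock below 0.2 rad), for 0.2 s.
At the end, for the whole second after the job is handed in: Spacers at rest in the red tray (centres inside its walls, under 20 mm above its floor); all tubes leaning back (under 0.08 rad); rod upright in its stand, flange seated (height within 5 mm, 12 mm off axis, tilt under 0.12 rad); lock knob back under 0.2 rad (all of step 3 and all of step 4 and linear speed of each of spacer1, spacer2, spacer3 below 0.02 m/s and value of joint lock below 0.2 rad); the robot touches nothing.
It fails at once if one of the boards, bins, the jar or the screwdriver is shoved more than 40 mm (distance of any of boards_a, bin_red, driver, pot from where it was at the start of the episode above 0.04 m).
Of spacer1, spacer2, spacer3 only 2 to 3 are there at a start; the rules pass over those that are not, and their reading is None.
At some moment in a run one of stand may be knocked a few centimetres aside while the robot is not near it.
It also fails if it takes over 208 s, if anything falls off the work surface, if the arm or the gripper's body presses on something with over 40 N, if the wrist force passes 120 N, or if a joint passes its speed limit or range.

ROBOT

A 6-joint arm with a two-finger parallel gripper is mounted at the origin on the work surface. World frame = base frame: x ahead of the robot, y to its left, z up, the work surface at z = 0. Lengths are in m, angles in rad, forces in N, time in s.
With the tool pointing down it reaches from about 0.225 to 0.875 m from the base axis. Payload 3.4 kg.
Tool frame: the origin (TCP) lies midway between the tips of the shut fingers; the grasp point (between the pads) lies 19 mm behind it; x points along the fingers, z is the direction in which the jaws open and shut, and the axes are right-handed (so a half turn about x gives the same grasp; the last joint's range is limited). The gripper opens to 85 mm and grips with 20 to 120 N. Pads are 22 mm wide; open, the fingers measure 114 mm over their backs; the gripper's body (76 mm by 85 mm) begins 54 mm behind the grasp point. The pads swing forward as they close: fully open they stand 13 mm farther back than shut.
Start: joints at [1.087, 0.276, 1.505, -0, 1.361, -0.121], TCP at [0.204, 0.538, 0.231] pointing down, gripper open.
Joint ranges: [-2.89, 2.89], [-0.75, 2.08], [0.22, 2.7], [-1.18, 4.32], [0.11, 2.71], [-2.7, 2.7]. Speed limits (rad/s): [2.57, 2.57, 3.14, 3.14, 3.14, 3.14].

INTERFACE

Orientations are given as a unit quaternion [w, x, y, z].
In Python, from rig import manip, eyes gives the robot as it stands. The module is installed in compiled form; this text tells all that it offers.
- The arm moves only by the shell command python3 -m crank 'ROWS' [FORCE]. ROWS is JSON, a list of rows, each a list of 7 numbers: the shift along the tool's x, y, z in cm, then the turn, a rotation vector about the tool's x, y, z in degrees, then the finger opening in cm, from 0 to 8.54. A call has 1 to 5 rows; each row is the pose to reach, as a shift and turn from the pose commanded when the call began, along the tool's axes at that moment; what a row does not reach only later rows make up. A row lasts 1/8 s, in which the tool goes at most 62.5 mm and 10.7 degrees, less where a joint would pass 70% of its speed; a pose out of reach is approached as far as the arm can. A call with a gripper value outside its range is refused whole. The fingers move at their own pace and stop on an object; FORCE is the grip in N (left out, the last holds). Time passes only in rows, so rows that repeat a pose let the fingers close. It gives the time, the measured TCP pose, the force and the opening at its end, in the units of the state.
- manip.get_state(): the state, without advancing time (a new reading comes with each control period).
- eyes.get_image(name): name is "scene" or "top" or "wrist"; returns a dict with "color" (384x512x3 uint8, blue, green, red), "z_map" (384x512 float32, m along the optical axis (not along the pixel's ray), 0 where there is no reading), "vertical_fov" (degrees; the focal length in pixels is half the picture's height over the tangent of half this angle, whatever the lens; pixels are square), "cx", "cy" (the principal point, pixels), "eye" and "attitude" of the camera in the world. Camera axes: x right, y up, looking along -z (the intrinsics and any distortion apply to the point x, -y, -z); pixel columns grow to the right and rows downward; lengths in m; the calibration is good to about 2 mm. A picture is of the moment at which its call begins.
- manip.sign_off(): hands the job in, once; it reports no verdict.
The state is a dict: "clock": time; "qpos": joint angles; "qd": joint speeds; "effort": joint torques, N m; "position": TCP position; "ee_rot": TCP orientation; "contact_force": force on the tool from outside, world axes, zero at the start; "moment": the same for the moment, N m; "width": finger opening in m.
Only numpy, scipy, OpenCV 4.12 (cv2) and the standard library are available. Lean on these libraries where they do the work, as an engineer would, in place of code of your own. Each camera call takes 0.05 s, during which the arm holds its last target.

## Working session

There is one attempt and no reset: what is moved stays moved. The work goes in short steps, Python scripts to look and compute and a shell command to move; the robot and the scene stay as the last step left them, time stands still between calls to the robot, and variables do not carry over. Pictures are saved under pics/ and viewed, and the job is handed in when it is done.

```bash
mkdir -p pics; ls
cat > h.py <<'E'
import numpy as np, cv2
from scipy.spatial.transform import Rotation as R
from rig import manip, eyes
def rot(q): return R.from_quat([q[1],q[2],q[3],q[0]])
def cap(n,f=None):
    im=eyes.get_image(n)
    if f: cv2.imwrite('pics/'+f,im['color'])
    return im
E
python3 - <<'E'
from h import *
for n in ['scene','top','wrist']:
    im=cap(n,n+'0.png')
    print(n,{k:v for k,v in im.items() if k not in('color','z_map')})
s=manip.get_state()
for k,v in s.items(): print(k,np.round(v,4))
E
```

```text
pics
scene {'vertical_fov': 52.57463495540006, 'cx': 255.6370619084313, 'cy': 191.74911961103223, 'eye': array([ 1.26204598, -0.21832764,  0.69294078]), 'attitude': array([0.73141945, 0.38279153, 0.25646762, 0.50271323])}
top {'vertical_fov': 53.62224365107208, 'cx': 249.37425121330165, 'cy': 190.53467003614813, 'eye': array([0.39015475, 0.06877178, 1.22295301]), 'attitude': array([-0.69656872, -0.03823032,  0.02520476,  0.71602736])}
wrist {'vertical_fov': 68.58416026439286, 'cx': 252.66447697453773, 'cy': 189.5619778116884, 'eye': array([0.13404329, 0.56296635, 0.37162327]), 'attitude': array([ 0.81425723, -0.12168842, -0.08359152,  0.56141744])}
clock 0.15
qpos [ 1.087   0.2764  1.5059  0.      1.3607 -0.121 ]
qd [ 0.0006 -0.0016 -0.0049 -0.0008 -0.0012 -0.0004]
effort [ 2.30000e-03 -4.17142e+01 -2.46034e+01 -2.00000e-04  7.60000e-03
  0.00000e+00]
position [0.2039 0.5372 0.2306]
ee_rot [ 0.5816 -0.4018  0.5824  0.4014]
contact_force [ 0.8217  0.1908 -0.003 ]
moment [ 0.0222 -0.044  -0.003 ]
width 0.0854
```

View pics/scene0.png

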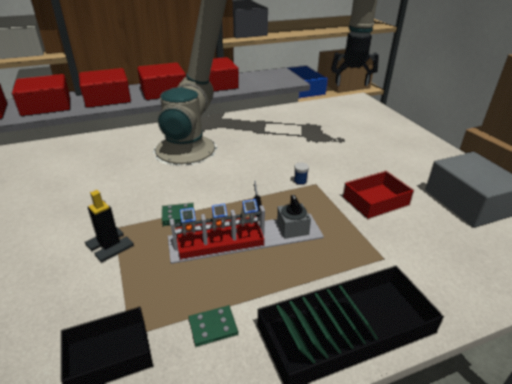

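View pics/top0.png

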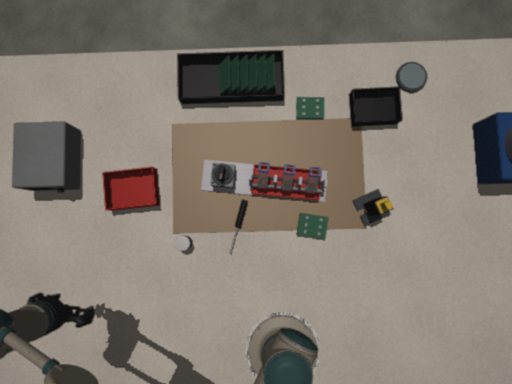

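View pics/wrist0.png

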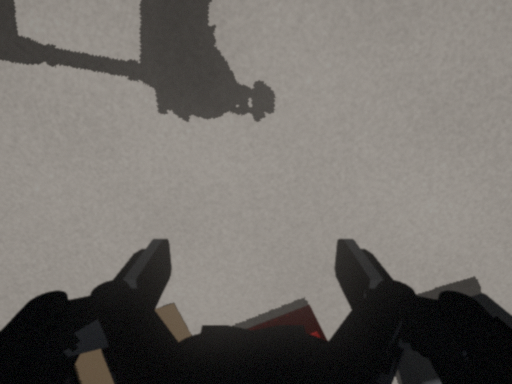

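The top view shows the rack at px (202–327, 160–200), with the lock at its left end (+y), the rod stand at (377, 207), and the jar, bin, screwdriver and boards around them. Next I'll zoom in and turn the depth into points.

```bash
cat >> h.py <<'E'
def cloud(im):
    h,w=im['z_map'].shape; f=h/2/np.tan(np.radians(im['vertical_fov'])/2)
    v,u=np.mgrid[0:h,0:w]; z=im['z_map']
    P=np.stack([(u-im['cx'])/f*z,-(v-im['cy'])/f*z,-z],-1)
    W=rot(im['attitude']).apply(P.reshape(-1,3)).reshape(h,w,3)+im['eye']
    W[z<=0]=np.nan
    return W
def ray(im,u,v,zp):
    h=im['z_map'].shape[0]; f=h/2/np.tan(np.radians(im['vertical_fov'])/2)
    d=rot(im['attitude']).apply(np.stack([(np.asarray(u)-im['cx'])/f,-(np.asarray(v)-im['cy'])/f,-np.ones(np.shape(u))],-1))
    return im['eye']+d*((zp-im['eye'][2])/d[...,2])[...,None]
def crop(im,x0,y0,x1,y1,k,f):
    cv2.imwrite('pics/'+f,cv2.resize(im['color'][y0:y1,x0:x1],None,fx=k,fy=k,interpolation=cv2.INTER_CUBIC))
E
python3 - <<'E'
from h import *
t=cap('top'); s=cap('scene')
crop(t,190,145,400,235,3.8,'tc.png'); crop(s,70,160,330,270,3,'sc.png')
np.set_printoptions(precision=4,suppress=True)
W=cloud(t); Ws=cloud(s)
for p in [(222,174),(263,166),(289,167),(313,170),(383,204),(60,300),(450,300),(460,150),(184,243),(205,190),(323,197)]: print(p,W[p[1],p[0]])
print('scene')
for p in [(150,180),(300,300),(80,280),(395,340),(294,203),(97,193),(350,100)]: print(p,Ws[p[1],p[0]])
E
```

```text
(222, 174) [0.5433 0.1685 0.1003]
(263, 166) [0.5763 0.0439 0.019 ]
(289, 167) [ 0.5687 -0.0379  0.0319]
(313, 170) [ 0.5567 -0.1127  0.0338]
(383, 204) [ 0.4383 -0.2864  0.1511]
(60, 300) [ 0.1674  0.7034 -0.0036]
(450, 300) [ 0.1401 -0.5264  0.0007]
(460, 150) [ 0.6124 -0.5933  0.0004]
(184, 243) [0.3403 0.2923 0.0597]
(205, 190) [0.5059 0.2329 0.0051]
(323, 197) [ 0.4728 -0.1459  0.002 ]
scene
(150, 180) [ 0.1679 -0.1496  0.001 ]
(300, 300) [0.801  0.0674 0.0424]
(80, 280) [ 0.5367 -0.3673  0.0004]
(395, 340) [0.9465 0.1976 0.0357]
(294, 203) [0.5624 0.165  0.1024]
(97, 193) [ 0.4434 -0.2895  0.1673]
(350, 100) [-0.189   0.8273  0.003 ]
```

View pics/tc.png

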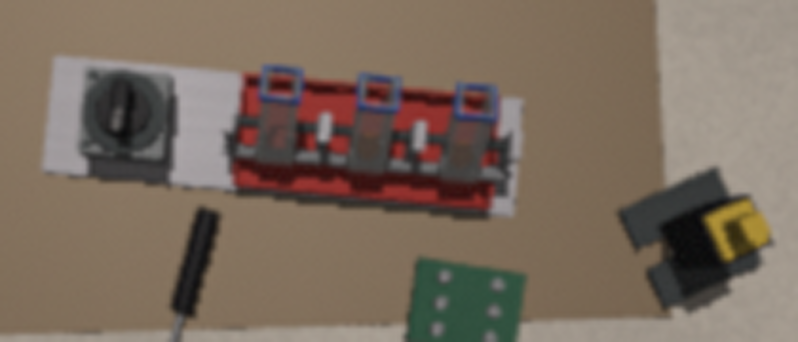

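View pics/sc.png

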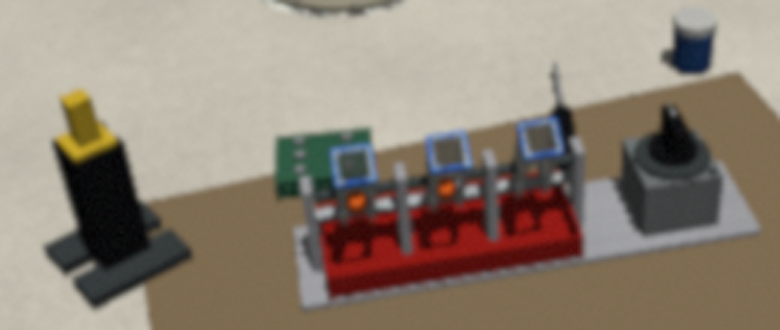

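Run:
```python
from h import *
np.set_printoptions(precision=4,suppress=True)
t=cap('top')
c=np.array([(52,57),(43,172),(516,215),(522,98)])/3.8+[190,145]
P=ray(t,c[:,0],c[:,1],0.003); print(P)
print([np.linalg.norm(P[i]-P[i-1]) for i in range(4)])
d=P[0]+P[1]-P[2]-P[3]; yd=d/np.linalg.norm(d); print('yaw',np.degrees(np.arctan2(-yd[0],yd[1])))
# center at y=70
cen=P.mean(0); print('origin from base',cen-yd*0.07)
# blue rims (z~.125): 
for im,n in((t,'top'),(cap('scene'),'scene')):
    b,g,r=[im['color'][...,i].astype(int) for i in range(3)]
    m=((b-r>35)&(b-g>20)).astype(np.uint8)
    if n=='top': m[:,:240]=0;m[:,340:]=0;m[:150]=0;m[205:]=0
    else: m[:,170:270][:190]; mm=np.zeros_like(m);mm[195:230,170:270]=m[195:230,170:270];m=mm
    k,l,st,cc=cv2.connectedComponentsWithStats(cv2.dilate(m,np.ones((2,2))))
    for i in range(1,k):
        if st[i,4]>8:
            u=st[i,0]+st[i,2]/2-.5;v=st[i,1]+st[i,3]/2-.5
            print(n,st[i],u,v,ray(im,np.array([u]),np.array([v]),.125))
    if n=='top':
        W=cloud(t); m=(W[...,2]>.085)&(W[...,2]<.115); mm=np.zeros_like(m);mm[160:190,208:240]=m[160:190,208:240]
        Q=W[mm]; print('knob',len(Q),Q.mean(0)); q=Q[:,:2]-Q[:,:2].mean(0); w,V=np.linalg.eigh(q.T@q); print(V[:,1],Q[:,:2].min(0),Q[:,:2].max(0))
    # yellow
    m=((r-b>60)&(g-b>50)&(r>120)).astype(np.uint8)
    W=cloud(im); Q=W[(m>0)]; Q=Q[~np.isnan(Q[:,0])]; Q=Q[(abs(Q[:,1]+.29)<.08)&(abs(Q[:,0]-.43)<.08)]
    top=Q[Q[:,2]>.158]; print('yellow',len(Q),len(top),top.mean(0),top.min(0),top.max(0), 'z',Q[:,2].min(),Q[:,2].max())
    fl=Q[(Q[:,2]<.132)&(Q[:,2]>.12)]; print('flange',len(fl),fl.mean(0),fl.min(0),fl.max(0))
    if len(fl)>5: print(cv2.minAreaRect(fl[:,:2].astype(np.float32)))
```

```text
[[ 0.6043  0.2359  0.003 ]
 [ 0.5055  0.2451  0.003 ]
 [ 0.4578 -0.154   0.003 ]
 [ 0.557  -0.1635  0.003 ]]
[np.float64(0.40216314450067975), np.float64(0.09914402132408665), np.float64(0.40196824706705686), np.float64(0.09971457872117093)]
yaw -6.7841775141522165
origin from base [ 0.5229 -0.0286  0.003 ]
top [310 171   3   6  14] 311.0 173.5 [[ 0.5338 -0.0926  0.125 ]]
knob 74 [0.547  0.1703 0.1034]
[-0.9915  0.1304] [0.5269 0.1622] [0.5672 0.1801]
yellow 112 40 [ 0.4368 -0.295   0.1676] [ 0.4261 -0.3039  0.1589] [ 0.446  -0.2859  0.1719] z 0.12405481268511465 0.17188021841317425
flange 67 [ 0.4405 -0.2902  0.1281] [ 0.4166 -0.3165  0.1241] [ 0.4566 -0.2733  0.1319]
((0.43726617097854614, -0.29522812366485596), (0.03463215008378029, 0.03632044419646263), 21.802837371826172)
scene [243 198  16  17 151] 250.5 206.0 [[0.5632 0.0466 0.125 ]]
scene [212 204  16  15 137] 219.5 211.0 [[ 0.5557 -0.0291  0.125 ]]
scene [180 208  17  16 152] 188.0 215.5 [[ 0.5463 -0.1027  0.125 ]]
yellow 159 45 [ 0.4403 -0.2942  0.1674] [ 0.4274 -0.3043  0.1642] [ 0.4498 -0.2849  0.1701] z 0.12407230893829824 0.17012611480041395
flange 106 [ 0.4453 -0.2948  0.1281] [ 0.424  -0.3158  0.1241] [ 0.4619 -0.2731  0.1317]
((0.4392898678779602, -0.2951611578464508), (0.03681998327374458, 0.03527234494686127), 22.891643524169922)
```

```bash
cat >> h.py <<'E'
np.set_printoptions(precision=4,suppress=True)
PSI=np.radians(-6.78); XR=np.array([np.cos(PSI),np.sin(PSI),0]); YR=np.array([-np.sin(PSI),np.cos(PSI),0]); O=np.array([.523,-.0286,0])
def rk(x,y,z): return O+XR*x+YR*y+np.array([0,0,z])
def st():
    s=manip.get_state(); A=rot(s['ee_rot']).as_matrix()
    jaw=np.degrees(np.arctan2(A[1,2],A[0,2]))
    print('t %.2f tcp %s jaw %.1f xax %s F %s w %.4f q %s'%(s['clock'],np.round(s['position'],4),jaw,np.round(A[:,0],3),np.round(s['contact_force'],1),s['width'],np.round(s['qpos'],2)))
    return s,A
def go(p,jaw=None):
    """tool-down pose with TCP at p, tool z (jaw dir) at world angle jaw deg"""
    s,A=st()
    if jaw is None: jaw=np.degrees(np.arctan2(A[1,2],A[0,2]))
    j=np.radians(jaw); x=np.array([0,0,-1.]); z=np.array([np.cos(j),np.sin(j),0]); B=np.stack([x,np.cross(z,x),z],1)
    rv=np.degrees(R.from_matrix(A.T@B).as_rotvec()); sh=A.T@(np.asarray(p)-s['position'])*100
    print('target',np.round(p,4),'shift cm',np.round(sh,2),'turn',np.round(rv,1),'rows>=',np.ceil(max(np.linalg.norm(sh)/6.25,np.linalg.norm(rv)/10.7)))
E
python3 - <<'E'
from h import *
g=rk(0,.2,.25)
print(g,np.degrees(PSI))
go(g,83.22); go(g,-96.78)
E
```

```text
[0.5466 0.17   0.25  ] -6.78
t 0.35 tcp [0.204  0.5375 0.2311] jaw 69.2 xax [-0. -0. -1.] F [-0.1 -0.7 -0.1] w 0.0852 q [ 1.09  0.28  1.51 -0.    1.36 -0.12]
target [0.5466 0.17   0.25  ] shift cm [ -1.88 -45.07 -22.2 ] turn [-14.  -0.  -0.] rows>= 9.0
t 0.35 tcp [0.204  0.5375 0.2311] jaw 69.2 xax [-0. -0. -1.] F [-0.1 -0.7 -0.1] w 0.0852 q [ 1.09  0.28  1.51 -0.    1.36 -0.12]
target [0.5466 0.17   0.25  ] shift cm [ -1.88 -45.07 -22.2 ] turn [166.  -0.   0.] rows>= 16.0
```

```bash
python3 -m crank '[[-0.4,-5.4,-2.7,-3,0,0,8],[-0.8,-10.8,-5.3,-6,0,0,7],[-1.2,-16.2,-8,-9,0,0,6],[-1.6,-21.6,-10.6,-12,0,0,5],[-2,-27,-13.3,-14,0,0,5]]' 40
python3 - <<'E'
from h import *
go(rk(-.0,.2,.25),83.22)
E
```

```text
clock: 0.98
position: [0.4105, 0.316, 0.2517]
ee_rot: [0.529, -0.47, 0.528, 0.47]
contact_force: [0.7, 0.4, -0.1]
width: 0.0498
t 0.97 tcp [0.4105 0.316  0.2517] jaw 83.3 xax [ 0.001  0.001 -1.   ] F [ 0.7  0.4 -0.1] w 0.0498 q [ 0.52  0.18  1.59  0.    1.38 -0.93]
target [0.5466 0.17   0.25  ] shift cm [  0.17 -15.23 -12.91] turn [0.1 0.  0. ] rows>= 4.0
```

```bash
python3 -m crank '[[0,-3.8,-3.2,0,0,0,5],[0,-7.6,-6.4,0,0,0,5],[0,-11.4,-9.7,0,0,0,5],[0.2,-15.2,-12.9,0,0,0,5],[0.2,-15.2,-12.9,0,0,0,5]]'
python3 - <<'E'
from h import *
go(rk(-.0,.2,.088),83.22)
w=cap('wrist','w1.png'); print(w['eye'])
E
```

```text
clock: 1.6
position: [0.5472, 0.1686, 0.2487]
ee_rot: [0.53, -0.469, 0.53, 0.468]
contact_force: [-0.1, -0.0, -0.0]
width: 0.05
t 1.60 tcp [0.5472 0.1686 0.2487] jaw 83.0 xax [ 0.    -0.001 -1.   ] F [-0.1 -0.  -0. ] w 0.0500 q [ 0.18  0.26  1.48 -0.    1.4  -1.27]
target [0.5466 0.17   0.088 ] shift cm [16.07  0.09  0.14] turn [-0.3 -0.1  0. ] rows>= 3.0
[0.473  0.1771 0.3897]
```

View pics/w1.png

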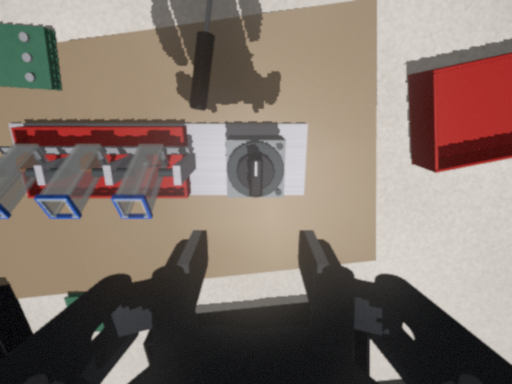

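The wrist view shows the knob bar at px (255, 168), centred between the fingers, so I'll descend and grip it.

```bash
python3 -m crank '[[5,0.1,0.1,-0.3,0,0,4.5],[10,0.1,0.1,-0.3,0,0,4],[14,0.1,0.1,-0.3,0,0,4],[16.3,0.1,0.1,-0.3,0,0,4],[16.3,0.1,0.1,-0.3,0,0,4]]'; python3 -m crank '[[0,0,0,0,0,0,1],[0,0,0,0,0,0,0.8],[0,0,0,0,0,0,0.8],[0,0,0,0,0,0,0.8],[0,0,0,0,0,0,0.8]]' 40
python3 - <<'E'
from h import *
st()
cap('wrist','w2.png')
E
```

```text
clock: 2.28
position: [0.5417, 0.1733, 0.0847]
ee_rot: [0.526, -0.47, 0.529, 0.472]
contact_force: [-0.0, -0.0, -0.7]
width: 0.0403
clock: 2.9
position: [0.5447, 0.1719, 0.088]
ee_rot: [0.528, -0.471, 0.527, 0.47]
contact_force: [-1.8, -5.0, 5.6]
width: 0.013
t 2.90 tcp [0.5447 0.1719 0.088 ] jaw 83.5 xax [ 0.002 -0.    -1.   ] F [-1.8 -5.   5.6] w 0.0130 q [ 0.18  0.38  1.73 -0.    1.03 -1.27]
```

View pics/w2.png

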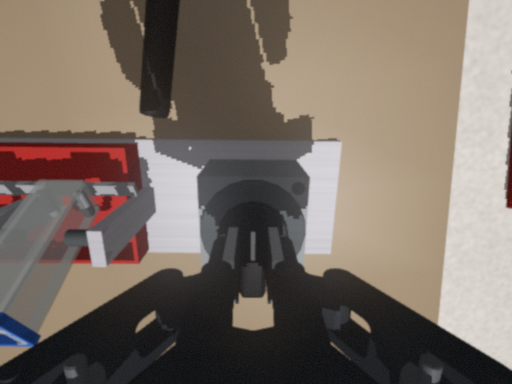

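```bash
python3 -m crank '[[0,0,0,9,0,0,0.8],[0,0,0,18,0,0,0.8],[0,0,0,27,0,0,0.8],[0,0,0,36,0,0,0.8],[0,0,0,45,0,0,0.8]]'; python3 -m crank '[[0,0,0,9,0,0,0.8],[0,0,0,18,0,0,0.8],[0,0,0,23,0,0,0.8],[0,0,0,23,0,0,0.8]]';python3 - <<'E'
from h import *
st()
cap('top','t3.png'); 
E
```

```text
clock: 3.58
position: [0.5461, 0.1742, 0.0881]
ee_rot: [0.67, -0.231, 0.666, 0.232]
contact_force: [1.5, 2.5, 3.7]
width: 0.0129
clock: 4.08
position: [0.5473, 0.1748, 0.0881]
ee_rot: [0.704, -0.094, 0.698, 0.096]
contact_force: [3.4, 4.7, 1.2]
width: 0.0133
t 4.08 tcp [0.5473 0.1748 0.0881] jaw 15.4 xax [ 0.008  0.005 -1.   ] F [3.4 4.7 1.2] w 0.0133 q [ 0.19  0.39  1.72  0.    1.02 -0.09]
```

```bash
python3 -m crank '[[0,0,0,0,0,0,3.5],[0,0,0,0,0,0,4],[-5,0,0,0,0,0,4],[-10,0,0,0,0,0,4],[-15,0,0,0,0,0,4]]'
python3 - <<'E'
from h import *
go(np.array([.4,-.05,.27]),0)
w=cap('wrist','w4.png')
W=cloud(w); m=(W[...,2]>.09)&(W[...,2]<.115)&(abs(W[...,0]-.547)<.04)&(abs(W[...,1]-.17)<.04)
Q=W[m][:,:2]; q=Q-Q.mean(0); e,V=np.linalg.eigh(q.T@q); a=V[:,1]; print(len(Q),Q.mean(0),'bar angle',np.degrees(np.arctan2(a[1],a[0])))
E
```

```text
clock: 4.75
position: [0.5436, 0.1724, 0.2377]
ee_rot: [0.7, -0.095, 0.701, 0.096]
contact_force: [0.5, 0.4, 0.1]
width: 0.0404
t 4.75 tcp [0.5436 0.1724 0.2377] jaw 15.5 xax [-0.001  0.    -1.   ] F [0.5 0.4 0.1] w 0.0404 q [ 0.18  0.27  1.5   0.    1.37 -0.09]
target [ 0.4  -0.05  0.27] shift cm [ -3.22 -17.59 -19.79] turn [15.5 -0.  -0. ] rows>= 5.0
561 [0.5473 0.1728] bar angle 104.24538671358111
```

View pics/w4.png

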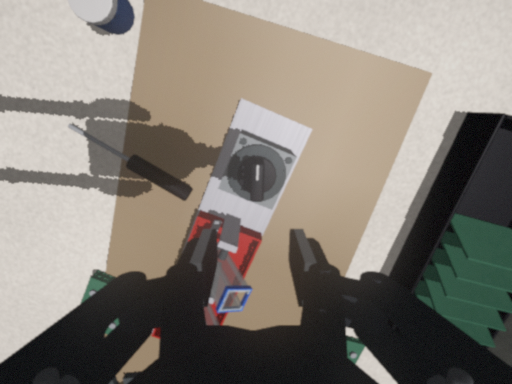

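Bar angle is 104° (−76°), a full 69° clockwise from its start, so the lock is open. Next I'll check which tubes hold spacers.

```bash
cat >> h.py <<'E'
def proj(im,P):
    P=np.atleast_2d(P); h=im['z_map'].shape[0]; f=h/2/np.tan(np.radians(im['vertical_fov'])/2)
    c=rot(im['attitude']).inv().apply(P-im['eye'])
    return np.stack([im['cx']+f*c[:,0]/-c[:,2], im['cy']-f*c[:,1]/-c[:,2]],1)
E
python3 - <<'E'
from h import *
s=cap('scene'); crop(s,165,185,325,265,5,'s5.png')
for i,y in enumerate([-.075,0,.075]):
    u=proj(s,rk(-.0096,y,.0594))[0]; m=proj(s,rk(.026,y,.125))[0]
    x,yy=np.round(u).astype(int); pa=s['color'][yy-4:yy+5,x-4:x+5].astype(int)
    print(i+1,u,'mouth',m,'orange px',((pa[...,2]-pa[...,0]>90)&(pa[...,1]-pa[...,0]>20)&(pa[...,2]>150)).sum(),pa[4,4])
E
```

```text
1 [186.8307 226.1743] mouth [185.9292 214.2454] orange px 12 [ 24  74 168]
2 [216.3995 221.6131] mouth [217.6187 209.5627] orange px 12 [ 38  67 132]
3 [245.042  217.1947] mouth [248.2461 205.037 ] orange px 0 [64 71 92]
```

View pics/s5.png

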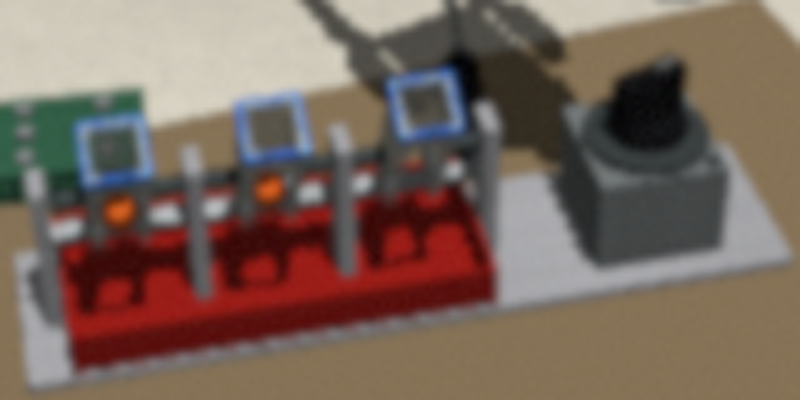

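Scene view shows orange spacers in tubes 1 and 2 (crop px (120, 210) and (270, 188)) and none in tube 3. I'll go behind tube 1 and tip it.

Run:
```python
from h import *
go(rk(.075,-.075,.2),83.22)
```

```text
t 4.85 tcp [0.5473 0.1731 0.2427] jaw 15.5 xax [ 0.012  0.002 -1.   ] F [0.3 0.  0.2] w 0.0397 q [ 0.19  0.26  1.5   0.    1.37 -0.09]
target [ 0.5886 -0.1119  0.2   ] shift cm [  4.25 -28.57  -3.69] turn [-67.7   0.6   0.5] rows>= 7.0
```

```bash
python3 -m crank '[[0,-5.7,-0.7,-10,0,0,3],[0,-11.4,-1.5,-20,0,0,2],[1,-17.1,-2.2,-30,0,0,1],[2,-22.8,-3,-40,0,0,0],[3.5,-28.5,-3.7,-50,0,0,0]]';python3 -m crank '[[0,0,0,-9,0,0,0],[0,0,0,-17.7,0,0,0],[0,0,0,-17.7,0,0,0],[0,0,0,-17.7,0,0,0]]'
python3 - <<'E'
from h import *
go(rk(.075,-.075,.11),83.22)
cap('wrist','w6.png')
E
```

```text
clock: 5.48
position: [0.5844, -0.1138, 0.2004]
ee_rot: [0.594, -0.384, 0.594, 0.384]
contact_force: [0.7, -0.1, 0.4]
width: -0.0
clock: 5.98
position: [0.5844, -0.1118, 0.2008]
ee_rot: [0.529, -0.469, 0.529, 0.469]
contact_force: [-0.6, -0.1, -0.1]
width: 0.0004
t 5.97 tcp [ 0.5844 -0.1118  0.2008] jaw 83.1 xax [-0.001  0.    -1.   ] F [-0.6 -0.1 -0.1] w 0.0004 q [-0.31  0.32  1.51  0.    1.31 -1.76]
target [ 0.5886 -0.1119  0.11  ] shift cm [ 9.08 -0.43  0.03] turn [-0.1  0.  -0. ] rows>= 2.0
```

View pics/w6.png

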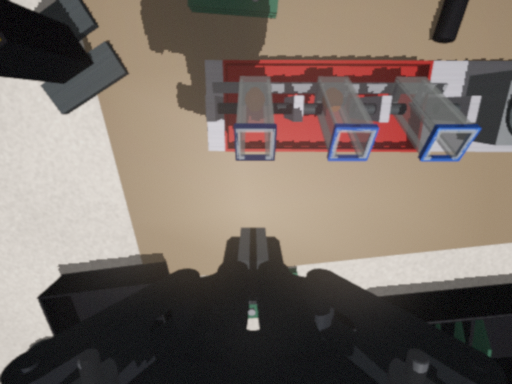

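```bash
python3 -m crank '[[4.5,-0.4,0,0,0,0,0],[9,-0.4,0,0,0,0,0],[9,-0.4,0,0,0,0,0]]'; python3 -m crank '[[0,1,0,0,0,0,0],[0,2,0,0,0,0,0],[0,3,0,0,0,0,0],[0,3.6,0,0,0,0,0],[0,4.2,0,0,0,0,0]]'
python3 - <<'E'
from h import *
s,A=st(); d=s['position']-O; print('rack x',d@XR,'y',d@YR)
cap('wrist','w7.png')
E
```

```text
clock: 6.4
position: [0.5858, -0.1113, 0.108]
ee_rot: [0.527, -0.467, 0.53, 0.472]
contact_force: [-0.5, -0.4, 1.2]
width: -0.0002
clock: 7.02
position: [0.5471, -0.1077, 0.1122]
ee_rot: [0.529, -0.47, 0.528, 0.469]
contact_force: [3.2, -0.8, 1.5]
width: 0.0001
t 7.03 tcp [ 0.5471 -0.1077  0.1122] jaw 83.2 xax [ 0.002 -0.001 -1.   ] F [ 3.2 -0.8  1.5] w 0.0001 q [-0.32  0.34  1.72  0.    1.07 -1.77]
rack x 0.03329855617883234 y -0.07571916118069874
```

View pics/w7.png

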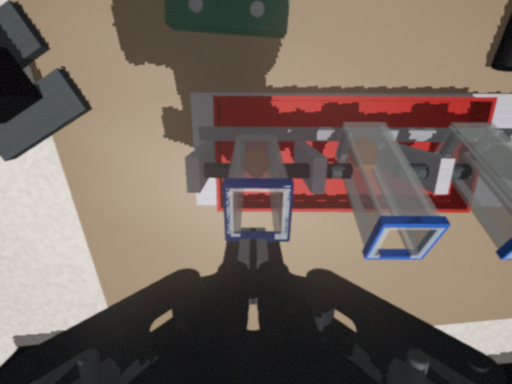

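```bash
python3 -m crank '[[0,0.4,0,0,0,0,0],[0,0.8,0,0,0,0,0],[0,0.8,0,0,0,0,0]]'; python3 -m crank '[[0,0.3,0,0,0,0,0],[0,0.5,0,0,0,0,0],[0,0.5,0,0,0,0,0]]'
python3 - <<'E'
from h import *
s,A=st(); d=s['position']-O; print('rack x',d@XR,'y',d@YR)
w=cap('wrist','w8.png'); cap('scene','s8.png')
E
```

```text
clock: 7.45
position: [0.5394, -0.1066, 0.1109]
ee_rot: [0.529, -0.47, 0.528, 0.469]
contact_force: [3.7, -0.0, -0.8]
width: -0.0001
clock: 7.82
position: [0.5393, -0.1066, 0.1112]
ee_rot: [0.532, -0.472, 0.526, 0.467]
contact_force: [13.6, -0.1, -8.6]
width: -0.0002
t 7.83 tcp [ 0.5393 -0.1066  0.1112] jaw 83.2 xax [ 0.011 -0.001 -1.   ] F [13.6 -0.1 -8.6] w -0.0002 q [-0.32  0.33  1.75  0.    1.05 -1.78]
rack x 0.025433024211688388 y -0.07551781083490092
```

View pics/w8.png

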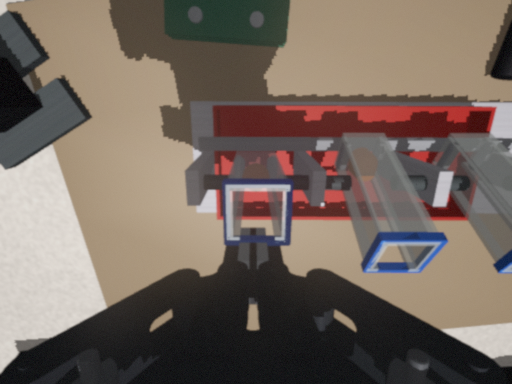

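```bash
python3 -m crank '[[0,-2.7,0,0,0,0,0],[0,-5.3,0,0,0,0,0],[0,-5.3,3.7,0,0,0,0],[0,-5.3,7.5,0,0,0,0],[0,-5.3,7.5,0,0,0,0]]'
python3 - <<'E'
from h import *
s,A=st(); d=s['position']-O; print('rack x',d@XR,'y',d@YR)
E
python3 -m crank '[[0,1.3,0,0,0,0,0],[0,2.3,0,0,0,0,0],[0,3.3,0,0,0,0,0],[0,4.1,0,0,0,0,0],[0,4.8,0,0,0,0,0]]';python3 -m crank '[[0,0.2,0,0,0,0,0],[0,0.4,0,0,0,0,0],[0,0.4,0,0,0,0,0]]'
python3 - <<'E'
from h import *
s,A=st(); d=s['position']-O; print('rack x',d@XR,'y',d@YR)
E
```

```text
clock: 8.55
position: [0.5936, -0.0354, 0.1103]
ee_rot: [0.527, -0.469, 0.529, 0.472]
contact_force: [-0.5, 0.1, 0.5]
width: -0.0002
t 8.55 tcp [ 0.5936 -0.0354  0.1103] jaw 83.4 xax [-0.005  0.001 -1.   ] F [-0.5  0.1  0.5] w -0.0002 q [-0.18  0.4   1.64  0.    1.11 -1.63]
rack x 0.07093710339802281 y 0.0016194383744432988
clock: 9.18
position: [0.5485, -0.0327, 0.1118]
ee_rot: [0.53, -0.47, 0.528, 0.468]
contact_force: [11.3, -2.2, -4.2]
width: -0.0002
clock: 9.55
position: [0.5485, -0.0327, 0.1118]
ee_rot: [0.531, -0.472, 0.527, 0.467]
contact_force: [12.2, -1.6, -4.0]
width: 0.0003
t 9.55 tcp [ 0.5485 -0.0327  0.1118] jaw 83.2 xax [ 0.01  -0.002 -1.   ] F [12.2 -1.6 -4. ] w 0.0003 q [-0.19  0.33  1.75  0.    1.05 -1.64]
rack x 0.025818870136491465 y -0.0010557702517047258
```

```bash
python3 -m crank '[[0,-2,0,0,0,0,0],[0,-4,0,0,0,0,0],[-5,-4,0,0,0,0,0],[-10,-4,0,0,0,0,0],[-14,-4,0,0,0,0,0]]'
python3 - <<'E'
from h import *
w=cap('wrist','w9.png')
t=cap('top');s=cap('scene')
for im in(t,s):
    b,g,r=[im['color'][...,i].astype(int) for i in range(3)]
    m=((r-b>60)&(g-b>50)&(r>120))
    W=cloud(im); Q=W[m]; Q=Q[~np.isnan(Q[:,0])]; Q=Q[(Q[:,2]>.12)&(Q[:,2]<.18)]
    top=Q[Q[:,2]>.160]; print(len(Q),len(top),top.mean(0),(top.min(0)+top.max(0))/2)
    fl=Q[(Q[:,2]<.132)]; print(cv2.minAreaRect(fl[:,:2].astype(np.float32)))
go(np.array([.437,-.295,.27]),22)
E
```

```text
clock: 10.18
position: [0.5819, -0.0363, 0.2521]
ee_rot: [0.528, -0.469, 0.53, 0.47]
contact_force: [0.1, -0.4, 0.1]
width: 0.0001
117 40 [ 0.4363 -0.2949  0.1678] [ 0.4358 -0.2948  0.1677]
((0.43698635697364807, -0.2950064241886139), (0.03522243723273277, 0.03536779806017876), 19.786182403564453)
177 50 [ 0.441  -0.2944  0.1671] [ 0.4407 -0.2949  0.166 ]
((0.4389786720275879, -0.29466116428375244), (0.03722558170557022, 0.03586035221815109), 23.286163330078125)
t 10.32 tcp [ 0.5832 -0.0364  0.2528] jaw 83.2 xax [ 0.001 -0.    -1.   ] F [-0.5 -1.  -0.5] w -0.0001 q [-0.18  0.28  1.45 -0.    1.41 -1.63]
target [ 0.437 -0.295  0.27 ] shift cm [ -1.73  11.45 -27.4 ] turn [61.2  0.   0.1] rows>= 6.0
```

View pics/w9.png

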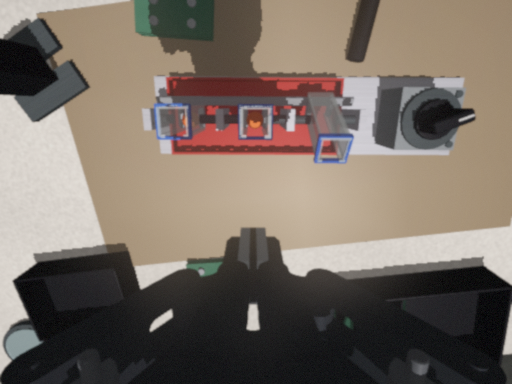

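```bash
python3 - <<'E'
import cv2
im=cv2.imread('pics/w9.png'); cv2.imwrite('pics/w9c.png',cv2.resize(im[65:175,135:365],None,fx=3.4,fy=3.4,interpolation=cv2.INTER_CUBIC))
E
python3 -m crank '[[-0.4,2.3,-5.5,10,0,0,2],[-0.8,4.6,-11,20,0,0,4],[-1.2,6.9,-16.4,30,0,0,5],[-1.6,9.1,-21.9,40,0,0,5],[-1.8,11.4,-27.4,50,0,0,5]]'
python3 -m crank '[[0,0,0,9,0,0,5],[0,0,0,11,0,0,5],[0,0,0,11,0,0,5]]'
python3 - <<'E'
from h import *
w=cap('wrist','w10.png')
W=cloud(w); b,g,r=[w['color'][...,i].astype(int) for i in range(3)]
m=((r-b>60)&(g-b>50)&(r>120)); Q=W[m]; Q=Q[~np.isnan(Q[:,0])]; top=Q[(Q[:,2]>.160)&(Q[:,2]<.18)]; fl=Q[(Q[:,2]<.134)&(Q[:,2]>.12)]
print('top',len(top),cv2.minAreaRect(top[:,:2].astype(np.float32)),top[:,2].max()); print('fl',cv2.minAreaRect(fl[:,:2].astype(np.float32)))
go(np.array([.437,-.295,.141]),22)
E
```

```text
clock: 10.95
position: [0.4354, -0.2952, 0.2671]
ee_rot: [0.677, -0.198, 0.679, 0.202]
contact_force: [0.8, -0.1, -0.3]
width: 0.05
clock: 11.32
position: [0.4375, -0.2939, 0.268]
ee_rot: [0.693, -0.136, 0.694, 0.138]
contact_force: [-0.4, -0.8, -0.8]
width: 0.0501
top 160 ((0.43706655502319336, -0.2995622158050537), (0.017967792227864265, 0.01228147093206644), 17.872615814208984) 0.16834627981832218
fl ((0.43709659576416016, -0.29652759432792664), (0.03498229384422302, 0.036525383591651917), 20.82884979248047)
t 11.38 tcp [ 0.4378 -0.2939  0.2683] jaw 22.4 xax [-0.002  0.002 -1.   ] F [-0.7 -0.2  0.4] w 0.0501 q [-0.72  0.19  1.54  0.    1.42 -1.11]
target [ 0.437 -0.295  0.141] shift cm [12.73 -0.1  -0.11] turn [ 0.4 -0.  -0.1] rows>= 3.0
```

View pics/w9c.png

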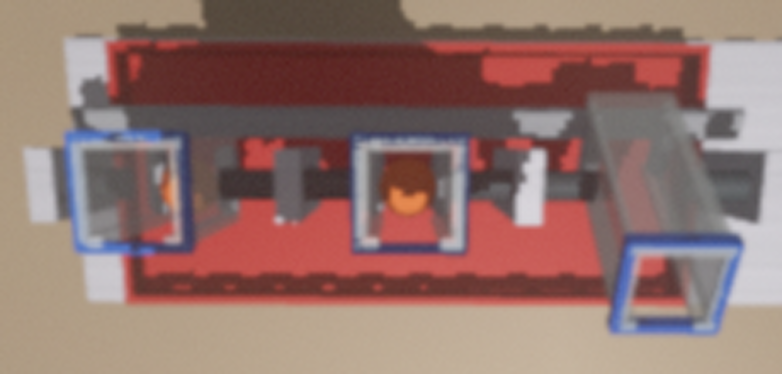

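View pics/w10.png

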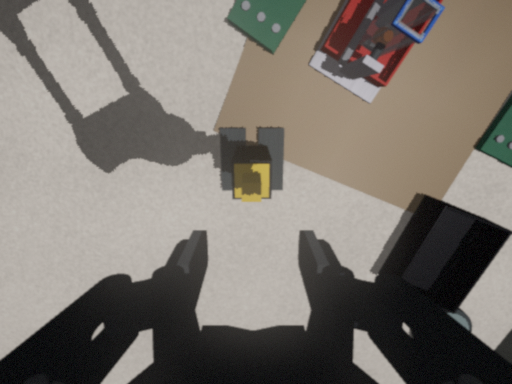

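Tubes 1 and 2 hold spacers (crop px (175, 190) and (408, 185)) and tube 3 is clear. The rod handle is at px (252, 180), centred between the jaws and square to them.

```bash
python3 -m crank '[[5,-0.1,-0.2,0.4,0,0,5],[9,-0.1,-0.2,0.4,0,0,5],[13.4,-0.1,-0.2,0.4,0,0,4.5],[13.4,-0.1,-0.2,0.4,0,0,4]]' 60
python3 - <<'E'
from h import *
st()
E
python3 -m crank '[[0,0,0,0,0,0,1.5],[0,0,0,0,0,0,1.2],[0,0,0,0,0,0,1.2],[0,0,0,0,0,0,1.2],[0,0,0,0,0,0,1.2]]' 60;  python3 - <<'E'
from h import *
st(); cap('wrist','w11.png')
E
```

```text
clock: 11.88
position: [0.4347, -0.2939, 0.1323]
ee_rot: [0.692, -0.132, 0.696, 0.137]
contact_force: [0.0, -0.5, 0.6]
width: 0.0399
t 11.88 tcp [ 0.4347 -0.2939  0.1323] jaw 22.0 xax [-0.006  0.006 -1.   ] F [ 0.  -0.5  0.6] w 0.0399 q [-0.73  0.28  1.76  0.    1.11 -1.11]
clock: 12.5
position: [0.4376, -0.2974, 0.1371]
ee_rot: [0.695, -0.135, 0.693, 0.133]
contact_force: [0.2, 0.4, 6.4]
width: 0.0177
t 12.50 tcp [ 0.4376 -0.2974  0.1371] jaw 21.8 xax [ 0.003 -0.002 -1.   ] F [0.2 0.4 6.4] w 0.0177 q [-0.73  0.28  1.75  0.    1.11 -1.11]
```

View pics/w11.png

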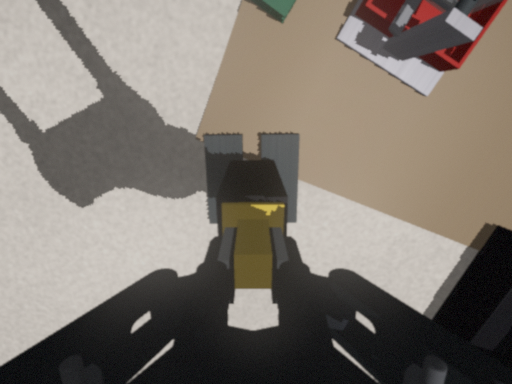

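```bash
python3 -m crank '[[-2,0,0,0,0,0,1.2],[-5,0,0,0,0,0,1.2],[-9,0,0,0,0,0,1.2],[-13,0,0,0,0,0,1.2],[-16,0,0,0,0,0,1.2]]'; python3 -m crank '[[0,0,0,0,0,0,1.2],[0,0,0,0,0,0,1.2]]'
python3 - <<'E'
from h import *
go(rk(0,-.075,.29),22)
cap('wrist','w12.png');s=cap('scene','s12.png');crop(s,40,100,200,260,4,'s12c.png');t=cap('top'); crop(t,330,160,420,250,6,'t12c.png')
E
```

```text
clock: 13.18
position: [0.4366, -0.2968, 0.2973]
ee_rot: [0.695, -0.134, 0.694, 0.133]
contact_force: [0.7, -0.4, -1.1]
width: 0.0172
clock: 13.42
position: [0.4359, -0.2962, 0.2941]
ee_rot: [0.694, -0.133, 0.695, 0.134]
contact_force: [0.7, -0.0, -1.0]
width: 0.0172
t 13.43 tcp [ 0.4359 -0.2962  0.2941] jaw 21.8 xax [-0.002  0.001 -1.   ] F [ 0.7 -0.  -1. ] w 0.0172 q [-0.73  0.17  1.49  0.    1.48 -1.11]
target [ 0.5141 -0.1031  0.29  ] shift cm [ 0.43 15.02 14.44] turn [-0.2 -0.1 -0.1] rows>= 4.0
```

View pics/w12.png

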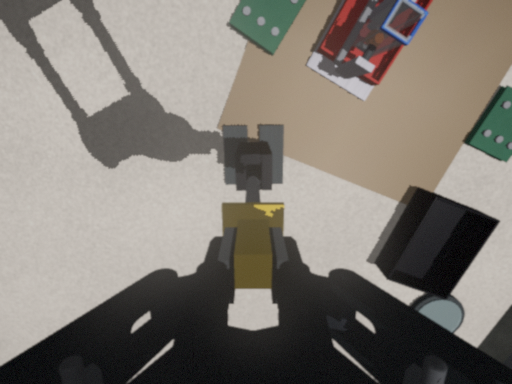

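View pics/s12c.png

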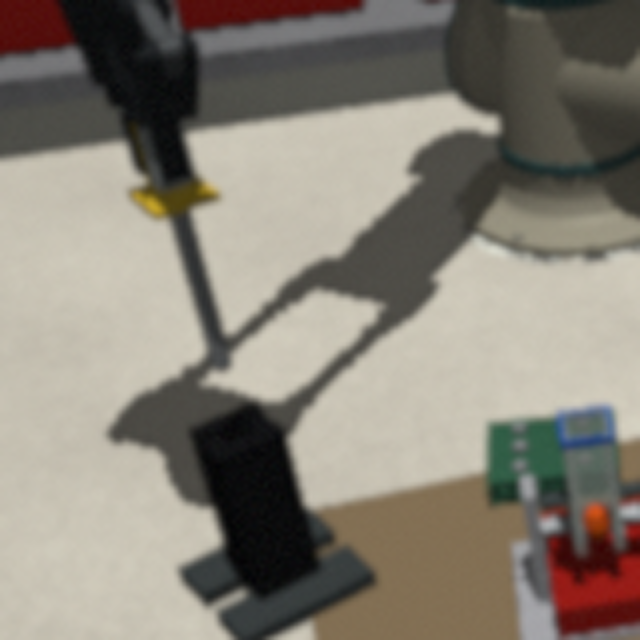

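View pics/t12c.png

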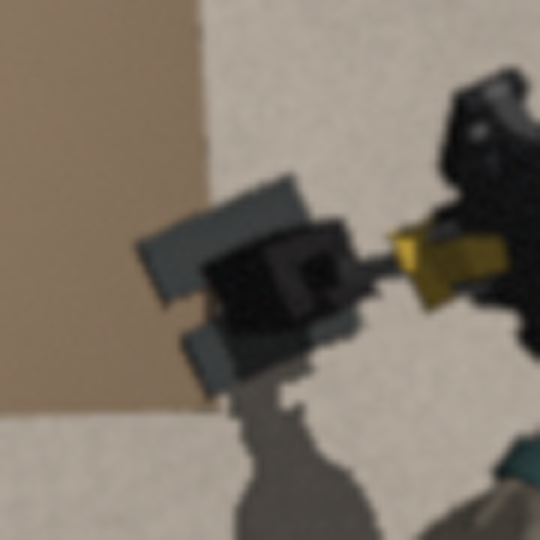

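```bash
cat >> h.py <<'E'
def shank(im,tcp,r=.05):
    """steel shank points in a cloud near the rod"""
    W=cloud(im); d=np.linalg.norm(W[...,:2]-tcp[:2],axis=-1)
    return W,(d<r)
E
python3 - <<'E'
from h import *
s,A=st(); tcp=s['position']; ax=A[:,0]
for n in('scene','top','wrist'):
    im=cap(n); print(n,'flange/tip expected px',proj(im,np.array([tcp+ax*.011,tcp+ax*.128])).round(1))
    W,m=shank(im,tcp,.03); 
    lev=tcp[2]-.128
    for z0 in np.arange(lev-.005,tcp[2]-.015,.015):
        q=W[m&(W[...,2]>z0)&(W[...,2]<z0+.015)]
        if len(q)>3: print('  z %.3f n %d mid %s ext %s'%(z0+.0075,len(q),((q.min(0)+q.max(0))/2-tcp)[:2].round(4),np.ptp(q,axis=0)[:2].round(4)))
E
```

```text
t 13.57 tcp [ 0.4359 -0.2961  0.2936] jaw 21.8 xax [-0.002  0.002 -1.   ] F [ 0.5 -0.8 -1. ] w 0.0167 q [-0.73  0.18  1.49  0.    1.48 -1.11]
scene flange/tip expected px [[ 81.6 148.2]
 [ 94.1 192.3]]
  z 0.168 n 15 mid [0.0021 0.0029] ext [0.0081 0.0117]
  z 0.183 n 30 mid [0.0024 0.0032] ext [0.0086 0.0115]
  z 0.198 n 32 mid [0.0046 0.0031] ext [0.0067 0.0114]
  z 0.213 n 31 mid [0.004  0.0031] ext [0.0066 0.0117]
  z 0.228 n 36 mid [0.0044 0.0031] ext [0.0072 0.0116]
  z 0.243 n 34 mid [0.004  0.0028] ext [0.0075 0.0117]
  z 0.258 n 36 mid [0.0048 0.0029] ext [0.0074 0.0118]
  z 0.273 n 22 mid [0.0107 0.0071] ext [0.0209 0.0265]
top flange/tip expected px [[404.7 202. ]
 [388.2 204.6]]
  z 0.183 n 8 mid [-0.0008  0.0066] ext [0.0085 0.0034]
  z 0.198 n 9 mid [-0.0007  0.0056] ext [0.0107 0.0058]
  z 0.213 n 12 mid [-0.0014  0.0049] ext [0.0108 0.0065]
  z 0.228 n 9 mid [-0.0007  0.0065] ext [0.0079 0.0026]
  z 0.243 n 4 mid [-0.0028  0.0065] ext [0.0052 0.0028]
wrist flange/tip expected px [[253.3 233.1]
 [252.9 181.2]]
  z 0.168 n 20 mid [-0.0018  0.0044] ext [0.0104 0.0049]
  z 0.183 n 49 mid [-0.0021  0.0034] ext [0.0104 0.0071]
  z 0.198 n 62 mid [-0.0017  0.0039] ext [0.011  0.0058]
  z 0.213 n 72 mid [-0.0017  0.0029] ext [0.0108 0.0076]
  z 0.228 n 89 mid [-0.002   0.0033] ext [0.01   0.0069]
  z 0.243 n 43 mid [-0.0021  0.0046] ext [0.0092 0.0045]
  z 0.273 n 64 mid [-0.0073  0.0171] ext [0.0333 0.0129]
```

```bash
python3 -m crank '[[0,3.8,3.6,0,0,0,1.2],[0,7.5,7.3,0,0,0,1.2],[0,11.2,10.9,0,0,0,1.2],[0,14.9,14.5,0,0,0,1.2],[0,14.9,14.5,0,0,0,1.2]]'; python3 -m crank '[[1.2,0,0,0,0,0,1.2],[1.2,0,0,0,0,0,1.2]]'
python3 - <<'E'
from h import *
go([.5149,-.1051,.20],22)
w=cap('wrist','w13.png');s=cap('scene');crop(s,150,140,290,260,5,'s13c.png')
b,g,r=[w['color'][...,i].astype(int) for i in range(3)]
m=((b-r>35)&(b-g>20)); W=cloud(w); d=W-O; x=d@XR; y=d@YR
for yy in(-.075,0,.075):
    k=m&(abs(y-yy)<.03)&(W[...,2]>.11)&(W[...,2]<.15)
    if k.sum()>10: print(yy,k.sum(),'x',x[k].min(),x[k].max(),'y',y[k].min(),y[k].max(),np.median(W[...,2][k]))
E
```

```text
clock: 14.35
position: [0.5166, -0.1012, 0.2949]
ee_rot: [0.694, -0.135, 0.694, 0.136]
contact_force: [-0.7, -0.9, -1.0]
width: 0.017
clock: 14.6
position: [0.5146, -0.1053, 0.2816]
ee_rot: [0.693, -0.133, 0.696, 0.134]
contact_force: [-0.7, -0.6, -1.3]
width: 0.0169
t 14.60 tcp [ 0.5146 -0.1053  0.2816] jaw 21.7 xax [-0.003  0.001 -1.   ] F [-0.7 -0.6 -1.3] w 0.0169 q [-0.33  0.18  1.51 -0.    1.45 -0.71]
target [ 0.5149 -0.1051  0.2   ] shift cm [ 8.16 -0.01  0.06] turn [-0.3 -0.2 -0.1] rows>= 2.0
-0.075 192 x -0.016194366770402625 0.015975636847886256 y -0.09013855149923722 -0.057795940817287665 0.13042466045607887
0 313 x -0.015911048372429487 0.016574899276446512 y -0.015033803055981895 0.01701864139153169 0.13044080815482456
0.075 407 x 0.011310209872027759 0.041141536577059865 y 0.059458519095239006 0.09228068683494532 0.12688601652538284
```

View pics/w13.png

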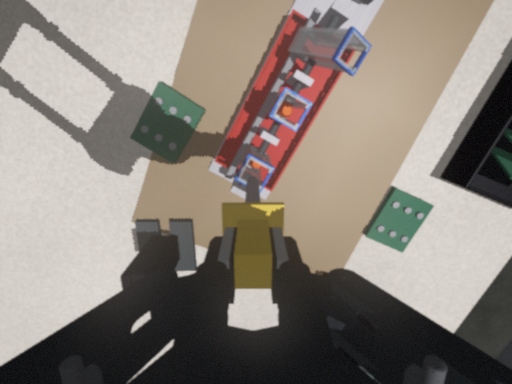

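View pics/s13c.png

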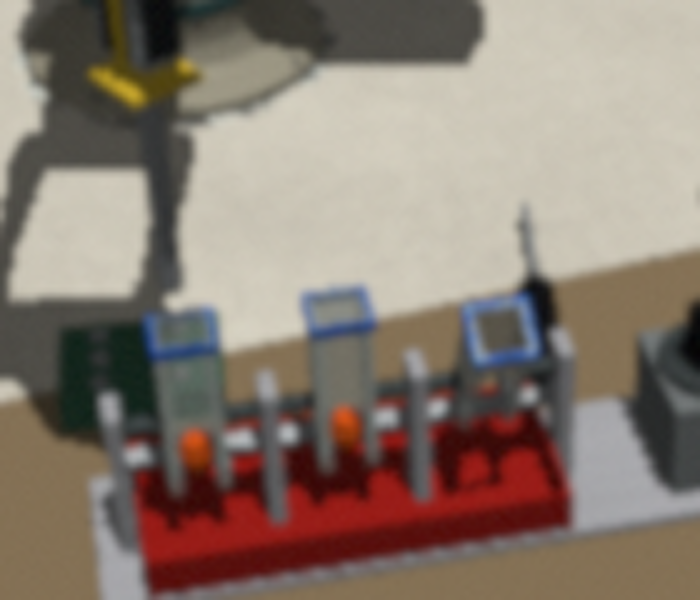

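Run:
```python
from h import *
s,A=st(); tcp=s['position']
for n in('scene','wrist'):
    im=cap(n); W,m=shank(im,tcp,.015); q=W[m&(W[...,2]>.155)&(W[...,2]<.25)]; d=q-O
    print(n,len(q),'rack x',(d@XR).min(),(d@XR).max(),'y',(d@YR).min(),(d@YR).max())
    for z in(.158,.2,.25):
        k=abs(q[:,2]-z)<.006; dd=d[k]; 
        if k.sum()>3: print(z,(dd@XR).min(),(dd@XR).max(),(dd@YR).min(),(dd@YR).max())
```

```text
t 14.70 tcp [ 0.5153 -0.1055  0.2828] jaw 21.7 xax [-0.001  0.    -1.   ] F [ 0.3  0.  -1.2] w 0.0170 q [-0.33  0.18  1.51 -0.    1.45 -0.71]
scene 178 rack x -0.00041786374322964144 0.010060834846293904 y -0.08047795059533873 -0.06864449011782732
0.158 0.0005826984716061454 0.008288144835343994 -0.08037665770141408 -0.06873648664025518
0.2 -0.00041786374322964144 0.008902648676892307 -0.08037772159542302 -0.06944047188775375
0.25 0.0010342945537607385 0.008287422704792885 -0.08044452909231369 -0.07004158708594745
wrist 335 rack x -0.005859716978406185 0.004693801818772271 y -0.07904327736111426 -0.07033624931555224
0.158 -0.005709073917918178 0.004328595037586466 -0.07602318264992408 -0.07055522014706042
0.2 -0.005818505514633131 0.004693801818772271 -0.07904327736111426 -0.07045821818269933
```

```bash
python3 -m crank '[[2,0,0,0,0,0,1.2],[4,0,0,0,0,0,1.2],[6,0,0,0,0,0,1.2],[8,0,0,0,0,0,1.2]]'; python3 -m crank '[[1,0,0,0,0,0,1.2],[2,0,0,0,0,0,1.2],[3,0,0,0,0,0,1.2],[3,0,0,0,0,0,1.2]]'
python3 - <<'E'
from h import *
st()
w=cap('wrist','w14.png');s=cap('scene');crop(s,150,140,290,260,5,'s14c.png')
E
```

```text
clock: 15.3
position: [0.5159, -0.1051, 0.2031]
ee_rot: [0.695, -0.134, 0.694, 0.133]
contact_force: [0.4, 0.5, -0.8]
width: 0.0169
clock: 15.8
position: [0.5154, -0.1041, 0.1725]
ee_rot: [0.694, -0.133, 0.695, 0.134]
contact_force: [0.2, 0.0, -0.9]
width: 0.0172
t 15.80 tcp [ 0.5154 -0.1041  0.1725] jaw 21.8 xax [-0.001  0.001 -1.   ] F [ 0.2  0.  -0.9] w 0.0172 q [-0.33  0.24  1.7   0.    1.2  -0.71]
```

View pics/s14c.png

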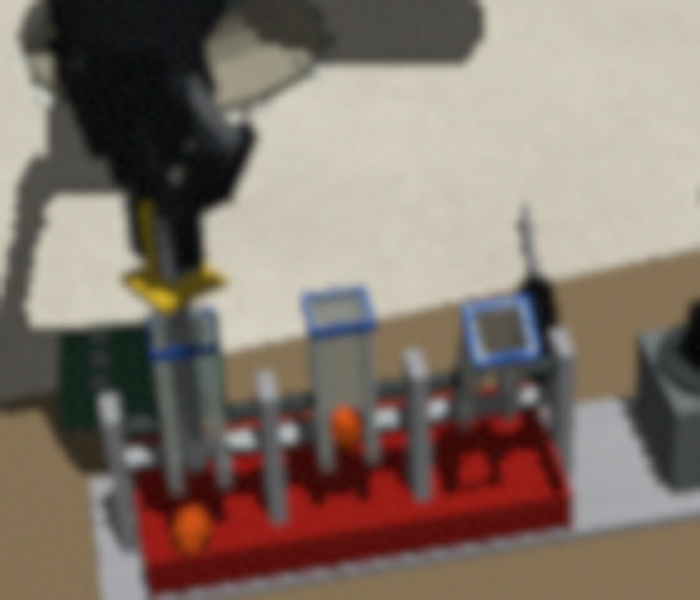

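The scene view shows spacer 1 on the tray floor (crop px (190, 527)). I'll raise the rod and repeat in tube 2.

```bash
python3 -m crank '[[-3,0,0,0,0,0,1.2],[-7,0,0,0,0,0,1.2],[-11,0,0,0,0,0,1.2],[-11,3.3,1.8,0,0,0,1.2],[-11,6.5,3.6,0,0,0,1.2]]'; python3 -m crank '[[0,0,0,0,0,0,1.2],[0,0,0,0,0,0,1.2]]'
python3 - <<'E'
from h import *
s,A=st(); tcp=s['position']
print('target tcp',rk(0,.0005,0)-[-.0008,.002,0])
for n in('scene','wrist'):
    im=cap(n,n+'15.png'); W,m=shank(im,tcp,.015); q=W[m&(W[...,2]>.155)&(W[...,2]<.25)]; d=q-O
    for z in(.158,.2,.25):
        k=abs(q[:,2]-z)<.006; dd=d[k]; 
        if k.sum()>3: print(n,z,(dd@XR).min(),(dd@XR).max(),(dd@YR).min(),(dd@YR).max())
E
```

```text
clock: 16.52
position: [0.5257, -0.03, 0.2845]
ee_rot: [0.695, -0.133, 0.694, 0.133]
contact_force: [0.0, 0.5, -1.7]
width: 0.0172
clock: 16.77
position: [0.5252, -0.0309, 0.2835]
ee_rot: [0.694, -0.134, 0.694, 0.134]
contact_force: [-0.0, 0.6, -1.2]
width: 0.017
t 16.77 tcp [ 0.5252 -0.0309  0.2835] jaw 21.9 xax [ 0.    -0.001 -1.   ] F [-0.   0.6 -1.2] w 0.0170 q [-0.19  0.18  1.51 -0.    1.45 -0.57]
target tcp [ 0.5239 -0.0301  0.    ]
scene 0.158 0.005027878368937076 0.008218087246412374 -0.003379145504803533 0.0036850034909974134
scene 0.2 0.0029234429006237926 0.009707819002549226 -0.004266555915000928 0.005932617487292711
scene 0.25 0.003875686633520721 0.010105880442028724 -0.005441044551936769 0.005627511831356032
wrist 0.158 -0.004940014311985341 0.005367539061140845 -0.0010595360221412988 0.004217316678793305
wrist 0.2 -0.004817447158986327 0.00556275827668589 -0.0040373065149134305 0.004477712501246477
```

```bash
python3 -m crank '[[2,0,0,0,0,0,1.2],[4,0,0,0,0,0,1.2],[6,0,0,0,0,0,1.2],[8,0,0,0,0,0,1.2]]'; python3 -m crank '[[1,0,0,0,0,0,1.2],[2,0,0,0,0,0,1.2],[3.1,0,0,0,0,0,1.2],[3.1,0,0,0,0,0,1.2]]'
python3 - <<'E'
from h import *
st()
s=cap('scene');crop(s,150,140,290,260,5,'s16c.png')
E
```

```text
clock: 17.38
position: [0.5251, -0.0317, 0.2027]
ee_rot: [0.694, -0.133, 0.694, 0.133]
contact_force: [0.0, -0.1, -1.4]
width: 0.017
clock: 17.88
position: [0.5246, -0.0308, 0.1716]
ee_rot: [0.694, -0.133, 0.695, 0.134]
contact_force: [0.3, -0.2, -1.5]
width: 0.0172
t 17.88 tcp [ 0.5246 -0.0308  0.1716] jaw 21.8 xax [-0.001  0.001 -1.   ] F [ 0.3 -0.2 -1.5] w 0.0172 q [-0.19  0.24  1.7   0.    1.19 -0.57]
```

View pics/s16c.png

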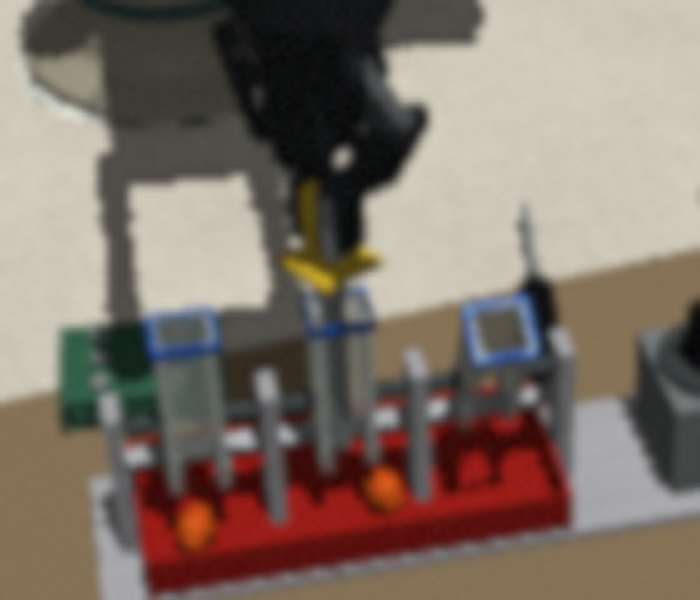

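Both spacers are down: spacer 2 is at crop px (383, 488) and nothing is left in tube 2. I'll raise the rod and measure the stand again, since it may have moved.

```bash
python3 -m crank '[[-3,0,0,0,0,0,1.2],[-7,0,0,0,0,0,1.2],[-11,0,0,0,0,0,1.2],[-12.5,0,0,0,0,0,1.2],[-12.5,0,0,0,0,0,1.2]]'
cat >> h.py <<'E'
def stand(im,c=(.437,-.2955),r=.12):
    W=cloud(im); z=W[...,2]
    # flat pillar top, dark, z .118-.13
    dark=im['color'].max(-1)<75
    m=dark&(z>.119)&(z<.129)&(np.hypot(W[...,0]-c[0],W[...,1]-c[1])<r)
    k,l,s,_=cv2.connectedComponentsWithStats(m.astype(np.uint8))
    if k<2: return None
    i=1+np.argmax(s[1:,4]); q=W[l==i]
    rc=cv2.minAreaRect(q[:,:2].astype(np.float32))
    m2=(z>.006)&(z<.018)&dark&(np.hypot(W[...,0]-c[0],W[...,1]-c[1])<r)
    f=W[m2]; rf=cv2.minAreaRect(f[:,:2].astype(np.float32)) if len(f)>5 else None
    return len(q),np.round(np.median(q[:,2]),4),rc,rf
E
python3 - <<'E'
from h import *
st()
for n in('top','scene'):
    im=cap(n,n+'17.png'); print(n,stand(im))
    crop(im,*((330,160,420,250,6) if n=='top' else (70,170,150,270,6)),n+'17c.png')
    b,g,r=[im['color'][...,i].astype(int) for i in range(3)]
    m=((r-b>90)&(g-b>25)&(r>140)&(g<150)).astype(np.uint8); W=cloud(im); d=W-O; x=d@XR;y=d@YR
    m&=((abs(x)<.05)&(abs(y)<.11)).astype(np.uint8); k,l,s,_=cv2.connectedComponentsWithStats(m)
    for i in range(1,k):
        if s[i,4]>4: print('spacer',s[i,4],x[l==i].mean(),y[l==i].mean(),W[l==i][:,2].max()-.009)
E
```

```text
clock: 18.55
position: [0.5254, -0.0308, 0.2977]
ee_rot: [0.695, -0.134, 0.694, 0.134]
contact_force: [-0.7, 0.6, -2.0]
width: 0.017
t 18.55 tcp [ 0.5254 -0.0308  0.2977] jaw 21.8 xax [ 0.002 -0.    -1.   ] F [-0.7  0.6 -2. ] w 0.0170 q [-0.19  0.17  1.48  0.    1.49 -0.57]
top (157, np.float64(0.1234), ((0.4359953999519348, -0.2940242886543274), (0.041996780782938004, 0.04036528989672661), 22.015804290771484), ((0.4352811574935913, -0.2947624921798706), (0.08869544416666031, 0.0880097821354866), 22.529983520507812))
scene (168, np.float64(0.1232), ((0.44162267446517944, -0.29479101300239563), (0.04000076651573181, 0.039461441338062286), 21.9632625579834), ((0.4421544373035431, -0.2936483919620514), (0.08690144866704941, 0.08866873383522034), 22.526588439941406))
spacer 21 0.013389445064150048 -0.010354079655571157 0.279381742989037
spacer 18 0.008548825068030997 0.021492894522054565 0.021564099028785318
spacer 44 0.01991541155656898 -0.07688617866274562 0.021355725573409264
```

View pics/top17c.png

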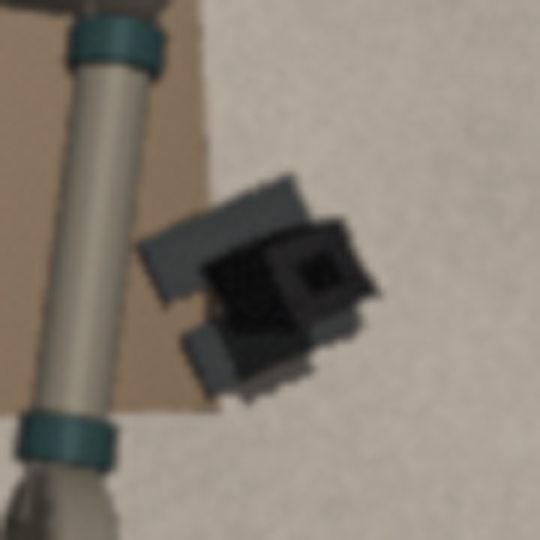

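View pics/scene17c.png

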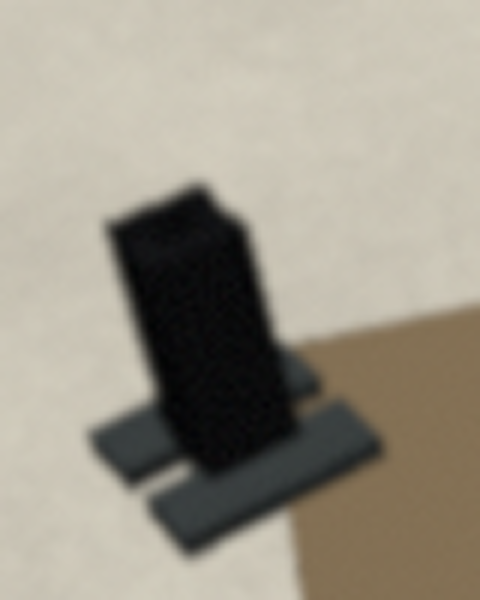

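Run:
```python
from h import *
go([.437,-.297,.28],21.8)
```

```text
t 18.65 tcp [ 0.5243 -0.0306  0.2957] jaw 21.8 xax [-0.003  0.001 -1.   ] F [ 0.2  0.3 -1.1] w 0.0171 q [-0.19  0.17  1.49  0.    1.49 -0.57]
target [ 0.437 -0.297  0.28 ] shift cm [  1.58 -21.49 -18.  ] turn [ 0.  -0.1 -0.1] rows>= 5.0
```

```bash
python3 -m crank '[[0,-4.3,-3.6,0,0,0,1.2],[0,-8.6,-7.2,0,0,0,1.2],[0,-12.9,-10.8,0,0,0,1.2],[0,-17.2,-14.4,0,0,0,1.2],[0,-21.5,-18,0,0,0,1.2]]';python3 -m crank '[[1.5,0,0,0,0,0,1.2],[1.5,0,0,0,0,0,1.2],[1.5,0,0,0,0,0,1.2]]'
python3 - <<'E'
from h import *
for i in range(2): go([.437,-.297,.2],21.8)
s,_=st(); tcp=s['position']
for n in('scene','wrist','top'):
    im=cap(n,n+'18.png'); print(n,stand(im))
    W,m=shank(im,tcp,.03); q=W[m&(W[...,2]>.16)&(W[...,2]<.25)]
    print(len(q),'rod mid',((q.min(0)+q.max(0))/2)[:2],q.min(0)[:2],q.max(0)[:2])
E
```

```text
clock: 19.27
position: [0.4365, -0.2982, 0.2952]
ee_rot: [0.694, -0.133, 0.695, 0.135]
contact_force: [0.9, 0.0, -0.1]
width: 0.0172
clock: 19.65
position: [0.438, -0.2959, 0.2816]
ee_rot: [0.694, -0.134, 0.694, 0.135]
contact_force: [0.3, -0.1, -0.7]
width: 0.017
t 19.65 tcp [ 0.438  -0.2959  0.2816] jaw 21.9 xax [-0.001  0.002 -1.   ] F [ 0.3 -0.1 -0.7] w 0.0170 q [-0.73  0.18  1.51  0.    1.45 -1.11]
target [ 0.437 -0.297  0.2  ] shift cm [ 8.16 -0.08 -0.14] turn [ 0.1 -0.  -0.1] rows>= 2.0
t 19.65 tcp [ 0.438  -0.2959  0.2816] jaw 21.9 xax [-0.001  0.002 -1.   ] F [ 0.3 -0.1 -0.7] w 0.0170 q [-0.73  0.18  1.51  0.    1.45 -1.11]
target [ 0.437 -0.297  0.2  ] shift cm [ 8.16 -0.08 -0.14] turn [ 0.1 -0.  -0.1] rows>= 2.0
t 19.65 tcp [ 0.438  -0.2959  0.2816] jaw 21.9 xax [-0.001  0.002 -1.   ] F [ 0.3 -0.1 -0.7] w 0.0170 q [-0.73  0.18  1.51  0.    1.45 -1.11]
scene (197, np.float64(0.1231), ((0.4384206235408783, -0.294547975063324), (0.04499482735991478, 0.042438969016075134), 23.943758010864258), ((0.4424467980861664, -0.2938462197780609), (0.08548188954591751, 0.08891527354717255), 22.703184127807617))
193 rod mid [ 0.4412 -0.2928] [ 0.4354 -0.2989] [ 0.4471 -0.2867]
wrist (860, np.float64(0.1222), ((0.435588002204895, -0.29621514678001404), (0.04050958901643753, 0.040929555892944336), 22.57907485961914), ((0.4256819486618042, -0.2940836548805237), (0.07172752916812897, 0.04696643352508545), 27.856775283813477))
326 rod mid [ 0.4365 -0.2926] [ 0.431  -0.2963] [ 0.4421 -0.2889]
top (143, np.float64(0.1236), ((0.43627238273620605, -0.29382896423339844), (0.04185745120048523, 0.039233721792697906), 23.655242919921875), ((0.43524911999702454, -0.2942504286766052), (0.0884680449962616, 0.08659856766462326), 22.721261978149414))
42 rod mid [ 0.4374 -0.2914] [ 0.4317 -0.295 ] [ 0.4431 -0.2878]
```

View pics/wrist18.png

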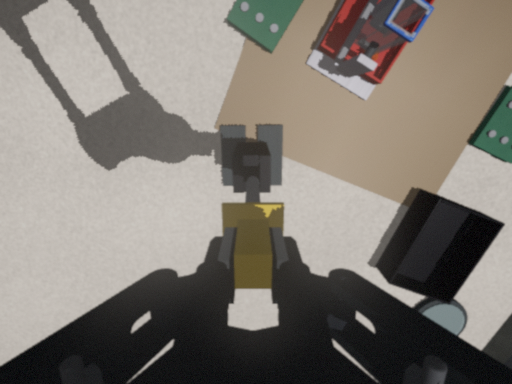

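Rod and stand agree within about 1–2 mm in all three views, and the stand hasn't moved. I'll correct by 1 mm and insert.

```bash
python3 -m crank '[[0,-0.1,-0.1,0,0,0,1.2],[1.5,-0.1,-0.1,0,0,0,1.2],[3.2,-0.1,-0.1,0,0,0,1.2],[5,-0.1,-0.1,0,0,0,1.2],[5,-0.1,-0.1,0,0,0,1.2]]'; python3 -m crank '[[3,0,0,0,0,0,1.2],[6,0,0,0,0,0,1.2],[8.5,0,0,0,0,0,1.2],[8.5,0,0,0,0,0,1.2]]';python3 - <<'E'
from h import *
go([.437,-.297,.137],21.8)
E
```

```text
clock: 20.42
position: [0.4362, -0.2974, 0.2301]
ee_rot: [0.693, -0.132, 0.695, 0.135]
contact_force: [0.0, 1.3, -0.6]
width: 0.0174
clock: 20.92
position: [0.4364, -0.2976, 0.146]
ee_rot: [0.694, -0.133, 0.695, 0.135]
contact_force: [-0.4, 0.3, -1.0]
width: 0.0169
t 20.93 tcp [ 0.4364 -0.2976  0.146 ] jaw 21.8 xax [-0.003  0.003 -1.   ] F [-0.4  0.3 -1. ] w 0.0169 q [-0.73  0.27  1.74  0.    1.14 -1.11]
target [ 0.437 -0.297  0.137] shift cm [0.9  0.03 0.08] turn [ 0.  -0.1 -0.2] rows>= 1.0
```

```bash
python3 -m crank '[[0.5,0,0,0,0,0,1.2],[1.1,0,0,0,0,0,1.2],[1.2,0,0,0,0,0,1.2]]'; python3 -m crank '[[0,0,0,0,0,0,2],[0,0,0,0,0,0,3.5],[0,0,0,0,0,0,4],[-4,0,0,0,0,0,4],[-9,0,0,0,0,0,4]]'; python3 -m crank '[[-4,0,0,0,0,0,4],[-4,0,0,0,0,0,4]]';python3 - <<'E'
from h import *
w=cap('wrist','w19.png');t=cap('top');s=cap('scene');crop(s,70,170,150,270,6,'s19c.png')
for im in(w,t,s):
    b,g,r=[im['color'][...,i].astype(int) for i in range(3)]
    W=cloud(im);m=((r-b>60)&(g-b>50)&(r>120)); Q=W[m]; Q=Q[~np.isnan(Q[:,0])]; Q=Q[(Q[:,2]>.1)&(Q[:,2]<.2)]; fl=Q[(Q[:,2]<.134)]
    top=Q[Q[:,2]>.16]
    print('fl',cv2.minAreaRect(fl[:,:2].astype(np.float32)),'z',np.percentile(fl[:,2],[5,50,95]),'top',(top.min(0)+top.max(0))/2,top.max(0)[2]); print(stand(im))
go(rk(-.075,0,.2),83.22)
E
```

```text
clock: 21.3
position: [0.4382, -0.2993, 0.1371]
ee_rot: [0.695, -0.135, 0.694, 0.133]
contact_force: [-1.3, 1.0, 8.5]
width: 0.0168
clock: 21.92
position: [0.4366, -0.2979, 0.2251]
ee_rot: [0.694, -0.133, 0.695, 0.135]
contact_force: [1.4, -1.2, -0.4]
width: 0.0399
clock: 22.18
position: [0.4389, -0.2998, 0.2688]
ee_rot: [0.696, -0.136, 0.693, 0.132]
contact_force: [-0.8, 0.4, -0.8]
width: 0.04
fl ((0.4381369948387146, -0.2980375289916992), (0.03612556308507919, 0.035745490342378616), 20.002967834472656) z [0.1251 0.1264 0.1275] top [ 0.4379 -0.2982  0.1653] 0.1680339780671896
(228, np.float64(0.122), ((0.4240822494029999, -0.28471899032592773), (0.05014551058411598, 0.02478189766407013), 58.77345657348633), ((0.42393267154693604, -0.2980315685272217), (0.06836280971765518, 0.04875756800174713), 16.192001342773438))
fl ((0.4383184015750885, -0.29670295119285583), (0.03452593833208084, 0.03634890913963318), 21.586240768432617) z [0.1246 0.128  0.1318] top [ 0.4371 -0.2999  0.1682] 0.17077114572160168
(48, np.float64(0.1227), ((0.4340193569660187, -0.288564532995224), (0.041591256856918335, 0.028638964518904686), 23.552640914916992), ((0.4079287350177765, -0.3055756092071533), (0.14727246761322021, 0.08718068152666092), 22.610607147216797))
fl ((0.4396011233329773, -0.29466569423675537), (0.037691064178943634, 0.039531074464321136), 18.966068267822266) z [0.1252 0.1282 0.1308] top [ 0.4428 -0.2978  0.1658] 0.16911707558599443
(49, np.float64(0.1219), ((0.44174566864967346, -0.2936212420463562), (0.03941313922405243, 0.04156992956995964), 23.0363712310791), ((0.44250738620758057, -0.2937224507331848), (0.0848906934261322, 0.08807975053787231), 22.4052677154541))
t 22.32 tcp [ 0.4367 -0.298   0.2641] jaw 21.8 xax [-0.002  0.002 -1.   ] F [ 0.1  0.3 -0.3] w 0.0403 q [-0.73  0.19  1.54  0.    1.41 -1.11]
target [ 0.4485 -0.0197  0.2   ] shift cm [ 6.45 25.38 11.44] turn [-61.4   0.   -0.1] rows>= 6.0
```

View pics/s19c.png

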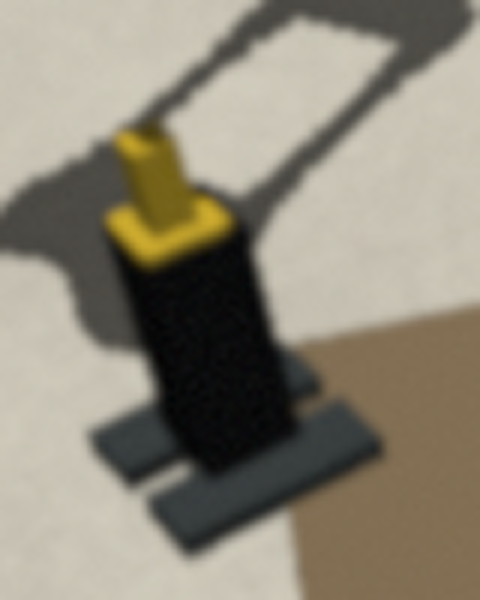

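The rod is home: flange top at 128 mm and handle top at 168 mm, as at the start. Next I'll lean the tubes back, pushing from the robot's side.

Run:
```python
from h import *
go(rk(-.075,-.075,.2),83.22)
```

```text
t 22.32 tcp [ 0.4367 -0.298   0.2641] jaw 21.8 xax [-0.002  0.002 -1.   ] F [ 0.1  0.3 -0.3] w 0.0403 q [-0.73  0.19  1.54  0.    1.41 -1.11]
target [ 0.4397 -0.0942  0.2   ] shift cm [ 6.44 18.8   7.85] turn [-61.4   0.   -0.1] rows>= 6.0
```

```bash
python3 -m crank '[[0,3.8,1.6,-10,0,0,3],[0,7.5,3.2,-20,0,0,2],[1,11.3,4.7,-30,0,0,1],[3,15,6.3,-40,0,0,0],[6,18.8,7.8,-50,0,0,0]]'; python3 -m crank '[[2,0,0,-9,0,0,0],[5,0,0,-11.4,0,0,0],[8.5,0,0,-11.4,0,0,0],[8.5,0,0,-11.4,0,0,0]]';python3 - <<'E'
from h import *
s,A=st(); d=s['position']-O; print('rack x',d@XR,'y',d@YR); cap('wrist','w20.png')
E
```

```text
clock: 22.95
position: [0.4395, -0.0936, 0.2037]
ee_rot: [0.572, -0.416, 0.572, 0.417]
contact_force: [0.6, -0.5, -0.7]
width: -0.0002
clock: 23.45
position: [0.4365, -0.0937, 0.117]
ee_rot: [0.527, -0.467, 0.53, 0.473]
contact_force: [-0.1, 0.3, 0.1]
width: 0.0001
t 23.45 tcp [ 0.4365 -0.0937  0.117 ] jaw 83.2 xax [-0.009  0.003 -1.   ] F [-0.1  0.3  0.1] w 0.0001 q [-0.37  0.19  1.94  0.    1.02 -1.82]
rack x -0.07822385267997964 y -0.07481688421395159
```

View pics/w20.png

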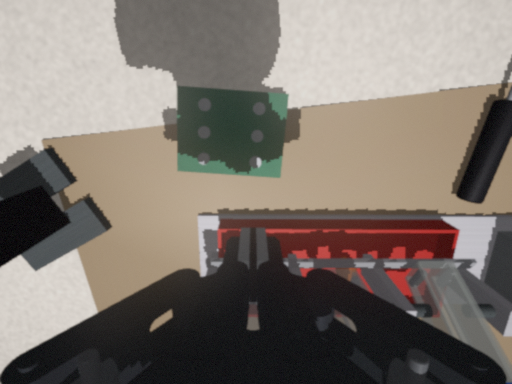

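```bash
python3 -m crank '[[0,-2,0,0,0,0,0],[0,-4,0,0,0,0,0],[0,-5,0,0,0,0,0],[0,-5.8,0,0,0,0,0],[0,-6.6,0,0,0,0,0]]'; python3 -m crank '[[0,-0.3,0,0,0,0,0],[0,-0.7,0,0,0,0,0],[0,-0.7,0,0,0,0,0]]'
python3 - <<'E'
from h import *
s,A=st(); d=s['position']-O; print('rack x',d@XR,'y',d@YR)
E
```

```text
clock: 24.12
position: [0.5051, -0.1027, 0.1207]
ee_rot: [0.529, -0.469, 0.529, 0.47]
contact_force: [-2.7, 0.2, 1.3]
width: -0.0003
clock: 24.5
position: [0.5119, -0.1035, 0.1201]
ee_rot: [0.528, -0.469, 0.529, 0.47]
contact_force: [-2.4, -0.7, -0.5]
width: -0.0001
t 24.50 tcp [ 0.5119 -0.1035  0.1201] jaw 83.2 xax [-0.001  0.    -1.   ] F [-2.4 -0.7 -0.5] w -0.0001 q [-0.33  0.29  1.79 -0.    1.07 -1.79]
rack x -0.0021275849113648374 y -0.07572818984470846
```

```bash
python3 -m crank '[[0,-0.3,0,0,0,0,0],[0,-0.6,0,0,0,0,0],[0,-0.6,0,0,0,0,0]]'
python3 - <<'E'
from h import *
s,A=st(); d=s['position']-O; print('rack x',d@XR,'y',d@YR)
E
```

```text
clock: 24.88
position: [0.5124, -0.1035, 0.1199]
ee_rot: [0.526, -0.466, 0.531, 0.473]
contact_force: [-12.9, -0.4, 9.5]
width: -0.0002
t 24.88 tcp [ 0.5124 -0.1035  0.1199] jaw 83.3 xax [-0.012  0.002 -1.   ] F [-12.9  -0.4   9.5] w -0.0002 q [-0.33  0.29  1.78 -0.    1.08 -1.78]
rack x -0.0016878391855499949 y -0.07567474115058699
```

At its stop. Next, tube 2.

```bash
python3 -m crank '[[0,3,0,0,0,0,0],[0,6.5,0,0,0,0,0],[0,6.5,3.7,0,0,0,0],[0,6.5,7.5,0,0,0,0],[0,6.5,7.5,0,0,0,0]]'; python3 -m crank '[[0,-2,0,0,0,0,0],[0,-3.5,0,0,0,0,0],[0,-4.5,0,0,0,0,0],[0,-5.3,0,0,0,0,0],[0,-6,0,0,0,0,0]]'; python3 -m crank '[[0,-0.2,0,0,0,0,0],[0,-0.5,0,0,0,0,0],[0,-0.5,0,0,0,0,0]]'
python3 - <<'E'
from h import *
s,A=st(); d=s['position']-O; print('rack x',d@XR,'y',d@YR)
E
```

```text
clock: 25.5
position: [0.4635, -0.0204, 0.1205]
ee_rot: [0.529, -0.471, 0.527, 0.47]
contact_force: [-0.7, -0.5, 0.3]
width: -0.0002
clock: 26.12
position: [0.5214, -0.0295, 0.1198]
ee_rot: [0.528, -0.469, 0.529, 0.47]
contact_force: [-10.2, 0.4, 2.7]
width: -0.0
clock: 26.5
position: [0.5214, -0.0294, 0.1197]
ee_rot: [0.525, -0.467, 0.532, 0.473]
contact_force: [-12.1, -0.4, 7.8]
width: 0.0004
t 26.50 tcp [ 0.5214 -0.0294  0.1197] jaw 83.2 xax [-0.012  0.001 -1.   ] F [-12.1  -0.4   7.8] w 0.0004 q [-0.19  0.29  1.78 -0.    1.08 -1.64]
rack x -0.001491321883371388 y -0.0010218107461336784
```

Both are at rest. I'll back off, rise and check the rims, spacers and rod before re-locking.

```bash
python3 -m crank '[[0,2,0,0,0,0,0],[0,5,0,0,0,0,0],[-4,7,0,0,0,0,0],[-9,9,0,0,0,0,0],[-14,11,0,0,0,0,2]]'; python3 -m crank '[[0,0,0,0,0,0,4],[0,0,0,0,0,0,4]]';python3 - <<'E'
from h import *
go(rk(0,.2,.2),15.4)
w=cap('wrist','w21.png'); s=cap('scene'); crop(s,70,140,330,270,3,'s21c.png')
for n,im in(('w',w),('s',s)):
    b,g,r=[im['color'][...,i].astype(int) for i in range(3)]
    W=cloud(im); d=W-O; x=d@XR; y=d@YR
    m=((b-r>35)&(b-g>20))
    for yy in(-.075,0,.075):
        k=m&(abs(y-yy)<.03)&(W[...,2]>.10)&(W[...,2]<.15)&(abs(x)<.06)
        if k.sum()>10: print(n,'rim',yy,k.sum(),'x',x[k].min(),x[k].max(),(x[k].min()+x[k].max())/2,'z',W[...,2][k].min(),W[...,2][k].max())
    m=((r-b>90)&(g-b>25)&(r>140)&(g<150)).astype(np.uint8)&((abs(x)<.05)&(abs(y)<.11)&(W[...,2]<.1)).astype(np.uint8); k,l,st_,_=cv2.connectedComponentsWithStats(m)
    for i in range(1,k):
        if st_[i,4]>4: print(n,'spacer',st_[i,4],x[l==i].mean(),y[l==i].mean(),W[l==i][:,2].max()-.009)
E
```

```text
clock: 27.12
position: [0.4178, -0.0168, 0.2618]
ee_rot: [0.529, -0.47, 0.528, 0.469]
contact_force: [1.9, -0.8, 0.6]
width: 0.0171
clock: 27.38
position: [0.4182, -0.0168, 0.26]
ee_rot: [0.529, -0.47, 0.528, 0.469]
contact_force: [-0.0, 0.1, -0.8]
width: 0.0398
t 27.38 tcp [ 0.4182 -0.0168  0.26  ] jaw 83.2 xax [ 0.001  0.    -1.   ] F [-0.   0.1 -0.8] w 0.0398 q [-0.21  0.02  1.75  0.    1.37 -1.66]
target [0.5466 0.17   0.2   ] shift cm [  6.02 -10.54  20.07] turn [67.8  0.   0. ] rows>= 7.0
w rim 0 219 x 0.010158891294298885 0.04093351239083118 0.025546201842565033 z 0.11427554763998066 0.13220150033489747
w spacer 20 0.0004295555890480479 0.021121763605116677 0.018437809325453976
s rim -0.075 87 x 0.011720063948894584 0.043557665348913435 0.02763886464890401 z 0.10889250906951065 0.13345750194557793
s rim 0 84 x 0.0061827785429599946 0.04326665548791231 0.024724717015436153 z 0.1042048909998784 0.13494246702602286
s rim 0.075 84 x 0.01300328864593491 0.04340487223396169 0.0282040804399483 z 0.10771717499710909 0.13354872619818592
s spacer 24 0.007194133881964663 0.019376669351994127 0.02181095806530143
s spacer 36 0.02172935434823173 -0.07747889952370904 0.02045240656085346
```

View pics/s21c.png

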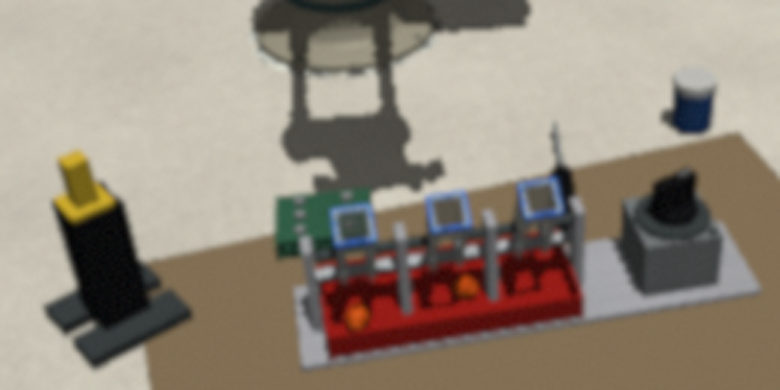

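View pics/w21.png

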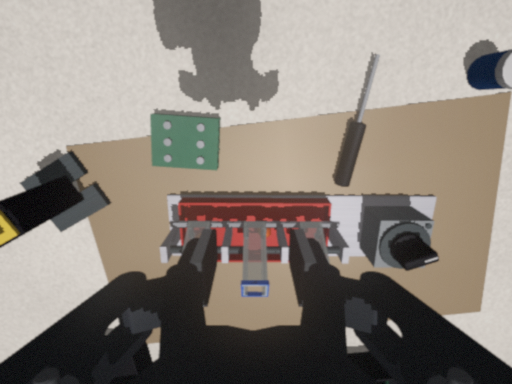

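Everything is in place; tube rims sit at x ≈ 25–28 mm, which is leaning at rest. Next is turning the knob back.

```bash
python3 -m crank '[[0,-2.1,4,10,0,0,4],[0,-4.3,8,20,0,0,4],[0,-6.4,12,30,0,0,4],[0,-8.5,16,40,0,0,4],[0,-10.6,20.2,50,0,0,4]]'; python3 -m crank '[[0,0,0,10,0,0,4],[2,0,0,18.5,0,0,4],[6,0,0,18.5,0,0,4],[6,0,0,18.5,0,0,4]]';python3 - <<'E'
from h import *
w=cap('wrist','w22.png')
W=cloud(w); m=(W[...,2]>.09)&(W[...,2]<.115)&(abs(W[...,0]-.547)<.04)&(abs(W[...,1]-.17)<.04)
Q=W[m][:,:2]; q=Q-Q.mean(0); e,V=np.linalg.eigh(q.T@q); a=V[:,1]; print(len(Q),cv2.minAreaRect(Q.astype(np.float32)),'bar angle',np.degrees(np.arctan2(a[1],a[0])))
go([.5466,.171,.085],14.5)
E
```

```text
clock: 28.1
position: [0.5477, 0.1724, 0.258]
ee_rot: [0.677, -0.2, 0.679, 0.2]
contact_force: [-0.5, -1.4, -0.3]
width: 0.0398
clock: 28.6
position: [0.5444, 0.1708, 0.1956]
ee_rot: [0.698, -0.091, 0.705, 0.09]
contact_force: [0.2, -0.5, 0.2]
width: 0.04
762 ((0.5478551387786865, 0.17082509398460388), (0.01403454877436161, 0.04232560470700264), 14.3343505859375) bar angle 103.29641483148514
t 28.65 tcp [0.5461 0.171  0.198 ] jaw 14.7 xax [-0.005 -0.001 -1.   ] F [ 1.2 -0.1  0.1] w 0.0399 q [ 0.18  0.29  1.56  0.    1.29 -0.08]
target [0.5466 0.171  0.085 ] shift cm [11.3  -0.02  0.11] turn [ 0.2 -0.3 -0. ] rows>= 2.0
```

View pics/w22.png

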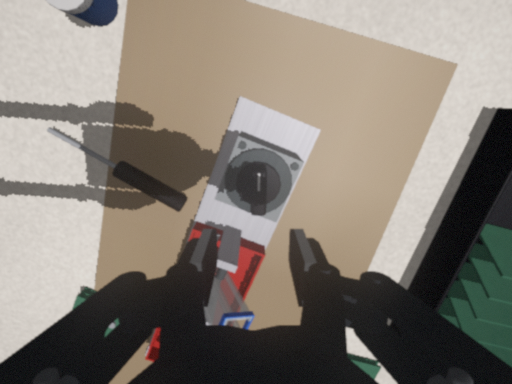

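```bash
python3 -m crank '[[4,0,0.1,0,0,0,4],[8,0,0.1,0,0,0,4],[11,0,0.1,0,0,0,4],[11,0,0.1,0,0,0,4]]'; python3 -m crank '[[0,0,0,0,0,0,1],[0,0,0,0,0,0,0.8],[0,0,0,0,0,0,0.8],[0,0,0,0,0,0,0.8],[0,0,0,0,0,0,0.8]]' 40; python3 -m crank '[[0,0,0,-9,0,0,0.8],[0,0,0,-18,0,0,0.8],[0,0,0,-27,0,0,0.8],[0,0,0,-36,0,0,0.8],[0,0,0,-45,0,0,0.8]]'; python3 -m crank '[[0,0,0,-9,0,0,0.8],[0,0,0,-18,0,0,0.8],[0,0,0,-24,0,0,0.8],[0,0,0,-24,0,0,0.8]]'
python3 - <<'E'
from h import *
st()
E
```

```text
clock: 29.15
position: [0.5475, 0.1713, 0.0893]
ee_rot: [0.7, -0.091, 0.702, 0.09]
contact_force: [0.0, 0.1, 0.1]
width: 0.0401
clock: 29.78
position: [0.5484, 0.1714, 0.0925]
ee_rot: [0.702, -0.091, 0.701, 0.091]
contact_force: [-2.7, -1.2, 6.1]
width: 0.013
clock: 30.4
position: [0.5485, 0.1714, 0.0926]
ee_rot: [0.613, -0.354, 0.612, 0.353]
contact_force: [-2.1, -1.2, 6.2]
width: 0.0127
clock: 30.9
position: [0.5484, 0.1715, 0.0925]
ee_rot: [0.527, -0.472, 0.526, 0.471]
contact_force: [-2.8, -1.3, 6.0]
width: 0.0128
t 30.90 tcp [0.5484 0.1715 0.0925] jaw 83.7 xax [ 0.002  0.001 -1.   ] F [-2.8 -1.3  6. ] w 0.0128 q [ 0.18  0.38  1.71  0.    1.04 -1.28]
```

```bash
python3 -m crank '[[0,0,0,0,0,0,3.5],[0,0,0,0,0,0,4],[-5,0,0,0,0,0,4],[-10,0,0,0,0,0,4],[-15,0,0,0,0,0,4]]'; python3 -m crank '[[-1,4,0,0,0,0,4],[-2,8,0,0,0,0,4],[-2,8,0,0,0,0,4],[-2,8,0,0,0,0,4]]'
python3 - <<'E'
from h import *
st()
w=cap('wrist','w23.png'); s=cap('scene'); crop(s,70,140,330,270,3,'s23c.png'); t=cap('top','t23.png')
W=cloud(w); m=(W[...,2]>.09)&(W[...,2]<.115)&(abs(W[...,0]-.547)<.04)&(abs(W[...,1]-.17)<.04)
Q=W[m][:,:2]; q=Q-Q.mean(0); e,V=np.linalg.eigh(q.T@q); a=V[:,1]; print(len(Q),'bar angle',np.degrees(np.arctan2(a[1],a[0])))
for n,im in(('t',t),('s',s)):
    b,g,r=[im['color'][...,i].astype(int) for i in range(3)]
    W=cloud(im); d=W-O; x=d@XR; y=d@YR
    m=((b-r>35)&(b-g>20))
    for yy in(-.075,0,.075):
        k=m&(abs(y-yy)<.03)&(W[...,2]>.10)&(W[...,2]<.15)&(abs(x)<.06)
        if k.sum()>10: print(n,'rim',yy,k.sum(),'x',(x[k].min()+x[k].max())/2,'z',W[...,2][k].min(),W[...,2][k].max())
    m=((r-b>90)&(g-b>25)&(r>140)&(g<150)).astype(np.uint8)&((abs(x)<.05)&(abs(y)<.11)&(W[...,2]<.1)).astype(np.uint8); k,l,st_,_=cv2.connectedComponentsWithStats(m)
    for i in range(1,k):
        if st_[i,4]>4: print(n,'spacer',st_[i,4],x[l==i].mean(),y[l==i].mean(),W[l==i][:,2].max()-.009)
    m=((r-b>60)&(g-b>50)&(r>120)); Q=W[m]; Q=Q[~np.isnan(Q[:,0])]; Q=Q[(Q[:,2]>.1)&(Q[:,2]<.2)]; fl=Q[(Q[:,2]<.134)]; top=Q[Q[:,2]>.16]
    print('fl',cv2.minAreaRect(fl[:,:2].astype(np.float32)),np.median(fl[:,2]),'top',(top.min(0)+top.max(0))/2,top[:,2].max(),stand(im)[3])
E
```

```text
clock: 31.52
position: [0.5482, 0.1716, 0.2419]
ee_rot: [0.527, -0.472, 0.526, 0.472]
contact_force: [0.8, -0.2, -0.4]
width: 0.0398
clock: 32.02
position: [0.4693, 0.1803, 0.2606]
ee_rot: [0.527, -0.472, 0.526, 0.472]
contact_force: [0.1, 0.1, -0.2]
width: 0.0398
t 32.02 tcp [0.4693 0.1803 0.2606] jaw 83.7 xax [ 0.002  0.    -1.   ] F [ 0.1  0.1 -0.2] w 0.0398 q [ 0.23  0.15  1.6  -0.    1.39 -1.23]
414 bar angle 173.22399228358248
t rim -0.075 11 x 0.02547664073478223 z 0.11691512670549442 0.13513477712935962
fl ((0.4382486939430237, -0.2972986698150635), (0.03476996719837189, 0.035383883863687515), 21.346708297729492) 0.12730989006628368 top [ 0.4371 -0.2971  0.1676] 0.17193044362627563 ((0.434484601020813, -0.29516902565956116), (0.09111214429140091, 0.08790602535009384), 23.150390625)
s rim -0.075 84 x 0.02734284208665276 z 0.10856879372761619 0.1337338526889027
s rim 0 80 x 0.026844393502019268 z 0.10395557874570882 0.13331049720257815
s rim 0.075 88 x 0.028426237856388564 z 0.10552977291652432 0.1337709045451907
s spacer 27 0.007469698204935089 0.019342901657913605 0.021864470879096383
s spacer 36 0.022061282587482113 -0.07748962500415035 0.022148022498527216
fl ((0.4410647451877594, -0.29652169346809387), (0.035872504115104675, 0.039625175297260284), 9.734310150146484) 0.12793191591978825 top [ 0.4394 -0.2957  0.1653] 0.17009759746082942 ((0.442407488822937, -0.29406002163887024), (0.08563403785228729, 0.08813323080539703), 23.007129669189453)
```

View pics/s23c.png

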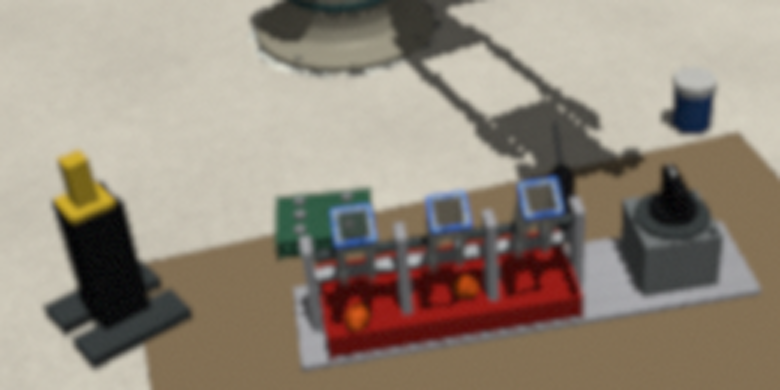

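View pics/t23.png

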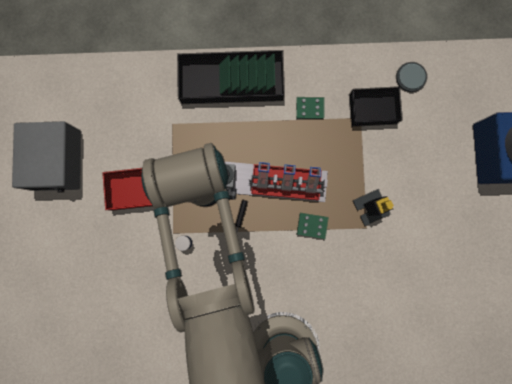

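The knob bar is back at 173.2° (−6.8°, its starting angle), both spacers are in the tray, the tubes are leaning, the rod is seated and nothing else has moved. Handing in.

```bash
python3 -c "
from rig import manip
print(manip.sign_off())"
```

```text
the job is handed in; nothing more can be done
None
```

I cleared the rack and handed the job in at about 32 s of the 208 s allowed; the hand-in gave no verdict. I opened the lock and tipped tubes 1 and 2 upright. Those were the only two with spacers; tube 3 was clear and stayed leaning. I pushed both spacers into the red tray, put the rod back in its stand, leaned the tubes back and turned the knob to locked.

My last checks before handing in:
- **Lock:** the knob bar is back at its starting angle, 173.2° (same as −6.8°).
- **Spacers:** both lie in the tray, with their tops about 22 mm above its floor, so their centres are about 11 mm up. They were still in the same place on the second look.
- **Tubes:** in the scene view all three rims are 27–28 mm towards the rack's +x, against 26 mm expected at rest.
- **Rod:** the flange is at about 128 mm and the handle top at about 170 mm, matching the start. The rod stands about 2–4 mm from the stand's centre, depending on the view, within the 12 mm limit.
- **Other objects:** the stand was not knocked during the run. In the last pictures the boards, jar, screwdriver and red bin look unmoved.
- **Gripper:** it is clear of everything.

No check failed. The one disagreement was between cameras: the scene camera read x about 4–6 mm higher than the top camera at the stand, so I relied on the wrist and top views there.

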